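# Put the sample bottle away in the roll-top dark store

## Task

Put the light-sensitive sample away in the dark store. So that it is out in the light only briefly, first roll the store's slatted shutter open to its stop and only then lift the lid off the steel canister by its knob and set it aside flat on the open bench, right way up; then take the sample bottle out of the canister, keeping it upright, stand it inside the store beside the bottle already there, and roll the shutter fully shut again. Leave the canister, the beaker and the stored bottle where they are.

Things in the scene. Friction and masses are not known exactly. Their poses are not given: they have to be found in the camera images.
- store: Fixed bench-top roll-top store, 340 wide (y) x 345 deep (x) x 245 mm high; plywood cheeks, aluminium slatted shutter. Origin on the bench, 50 mm below the axis of the shutter's circular track; x from its front (towards the robot) to its back, y to the left seen from the robot, z up. Front at x = -150, cheeks' inner faces at y = -155 and 155 mm. A roof covers all behind x = 40 mm.
- store_sill (a point): Middle of the top edge of the store's fixed front wall, over which things are loaded: x = -137, z = 166 mm in the store's frame, 16 mm wide along x. The opening faces up and forward; with the shutter open its leading edge hangs at x = -8, z = 230 mm, so a hand leaning back towards the robot by some 20 to 35 degrees has the most room.
- store_floor (a point): Point on the store's inner floor, 50 mm in front of the store's origin, 75 mm above the bench. Level floor from x = -133 to 123 mm and y = -155 to 155 mm of the store's frame. A standing bottle clears the moving shutter if its centre lies between x = -85 and 60 mm.
- shutter (a joint): Angle of the slatted shutter along its track: 0 = shut on the sill, 0.82 rad = open at its stop; may start up to 0.2 ajar. All slats run round a level axis along the store's y through x = 0, z = 50 mm; their outside is 180 mm from it. Opening lifts the pull and carries it back over the top. It stays where it is left; up to 8 N at the pull moves it.
- pull (a point): Lift rail on the shutter's lowest slat, 160 mm long along y: 5 mm web with a round edge 16 mm thick. Point: middle of the round edge, at x = -206 cos(45 deg + q), z = 50 + 206 sin(45 deg + q) mm of the store's frame (q shutter angle), 26 mm outside the slats. The web points at the track axis; fingers straddle it pointing that way within 20 deg: tilted 30 to 45 deg when shut, upright when open.
- lid_knob (a point): Loose steel lid, 132 mm wide, on the canister's rim; under it a plug 112 mm wide, 5 mm deep. In its middle a black knob 30 mm in diameter: point at the middle of the knob, 11 mm below its top and 7 mm above its underside (18 mm neck below). The point is 33 mm above the lid's lowest face (it lies on this when set down). z up along the knob. About 0.2 kg.
- canister_rim (a point): Round stainless canister, 124 mm in diameter, 98 mm high, wall 3 mm, standing loose on the bench (0.7 kg); the sample bottle stands in it. The point is the centre of the rim, 98 mm above the bench.
- bottle_mid (a point): The sample bottle, hidden under the lid: amber, body 54 mm in diameter, 85 mm high, its top 27 mm a black cap 40 mm in diameter. It starts upright on the canister's 5 mm floor, its top 8 mm below the rim, up to 9 mm off the centre. Point: centre of the bottle, 42.5 mm above its underside; z up along it. 0.13 to 0.25 kg.
- stored_mid (a point): The bottle already kept in the store, same make and size as the sample bottle; the point is its centre, 42.5 mm above its underside. To be left alone.
- beaker: Empty glass beaker, 92 mm in diameter, 122 mm high, on the bench; origin at the centre of its underside. To be left alone.
Things that resemble listed ones, but are neither listed nor needed, are in the scene too. Leave any pink look-alike of the part that bears lid_knob alone.

How it is judged:
By the outcome, as a careful person would: the job done as asked, in the order asked, and still so for the second after the job is handed in, with the robot touching nothing.
It also fails if it takes over 72 s, if anything falls off the work surface, if the arm or the gripper's body presses on something with over 40 N, if the wrist force passes 120 N, or if a joint passes its speed limit or range.

## Robot

A 6-joint arm with a two-finger parallel gripper is mounted at the origin on the work surface. World frame = base frame: x ahead of the robot, y to its left, z up, the work surface at z = 0. Lengths are in m, angles in rad, forces in N, time in s.
With the tool pointing down it reaches from about 0.35 to 0.975 m from the base axis. Payload 4.9 kg.
Tool frame: the origin (TCP) lies at the very end of the fingers, on their centre line; the grasp point (between the pads) lies 19 mm behind it; y points along the fingers, z is the direction in which the jaws open and shut, and the axes are right-handed (so a half turn about y gives the same grasp; the last joint's range is limited). The gripper opens to 85 mm and grips with 20 to 120 N. Pads are 22 mm wide; open, the fingers measure 114 mm over their backs; the gripper's body (76 mm by 85 mm) begins 54 mm behind the grasp point. The pads swing forward as they close: fully open they stand 13 mm farther back than shut.
Start: joints at [-1.406, 0.053, 1.613, -0, 1.476, -0.119], TCP at [0.175, -0.6, 0.231] pointing down, gripper open.
Joint ranges: [-3.01, 3.01], [-1.01, 2.22], [0.06, 2.58], [-1.02, 4.17], [0.09, 2.62], [-3.14, 3.14]. Speed limits (rad/s): [2.57, 2.57, 3.14, 3.14, 3.14, 3.14].

## Interface

Orientations are given as a rotation vector (axis times angle).
In Python, from station import ctrl gives the robot as it stands.
- The arm moves only by the tool arm_command, never from a script. Its argument "steps" is a list of rows, each a list of 3 entries, a list of its own where there are three numbers: the shift along the tool's x, y, z in m, then the turn, a rotation vector about the tool's x, y, z in degrees, then the opening, from 0 (shut) to 1 (fully open). In form: [[[dx, dy, dz], [ax, ay, az], gripper], ...]. A call has 1 to 5 rows; each row is the pose to reach, as a shift and turn from the pose measured when the call began, along the tool's axes at that moment; what a row does not reach only later rows make up. A row lasts 1/10 s, in which the tool goes at most 50 mm and 8.59 degrees, less where a joint would pass 70% of its speed; a pose out of reach is approached as far as the arm can. A call with a gripper value outside its range is refused whole. The fingers move at their own pace and stop on an object; "force" is the grip in N (left out, the last holds). Time passes only in rows, so rows that repeat a pose let the fingers close. It gives the time, the measured TCP pose, the force and the opening at its end, in the units of the state.
- ctrl.get_obs(): the state, without advancing time (a new reading comes with each control period).
- ctrl.get_image(name): name is "side" or "top"; returns a dict with "img" (384x512x3 uint8, red, green, blue), "camera_matrix" (3x3 intrinsics, pixels), "k1" (the pictures are not rectified: a ray, as slopes to the right and down, at radius r is drawn at 1 + k1 r^2 times it, then the intrinsics apply), "world_from_camera" (4x4, takes a point from camera to world coordinates). Camera axes: x right, y up, looking along -z (the intrinsics and any distortion apply to the point x, -y, -z); pixel columns grow to the right and rows downward; lengths in m; the calibration is good to about 2 mm. A picture is of the moment at which its call begins. There is no depth.
- ctrl.finish_job(): hands the job in, once; it reports no verdict.
Trained networks look in a picture, given as the dict that the camera call returned (one of the last four; its "shot" number tells which), for a name from the list of things; names that differ only in an ending like _2 or _b are one class to them, and where a whole thing is asked for, a point or a joint stands for the part that bears it (a point fixed in the world has none). Each returns a list of dicts, best first, with "confidence" (0 to 1); they miss things now and then, are a little off and sometimes report something else, mostly with a low value. They report only what shows in the picture. A call takes as long as a camera call. They do not tell look-alikes from the thing itself.
- ctrl.boxes_of(picture, name): "position" ([row, column] in pixels, amid what is visible of it).
The state is a dict: "t": time; "q": joint angles; "dq": joint speeds; "effort": joint torques, N m; "tool_pos": TCP position; "tool_rot": TCP orientation; "contact_force": force on the tool from outside, world axes, zero at the start; "wrist_torque": the same for the moment, N m; "opening": finger opening in m.
Only numpy, scipy, OpenCV 4.12 (cv2) and the standard library are available. Lean on these libraries where they do the work, as an engineer would, in place of code of your own. Each camera call takes 0.05 s, during which the arm holds its last target.

## Working session

There is one attempt and no reset: what is moved stays moved. The work goes in short steps, Python scripts to look and compute and a tool call to move; the robot and the scene stay as the last step left them, time stands still between calls to the robot, and variables do not carry over. Pictures are saved under pics/ and viewed, and the job is handed in when it is done.

Besides the shell and the picture viewer there is one more tool, called after ">>>" as name(argument=value, ...), one argument or row to a line, values as JSON. arm_command: Moves the arm, as the interface text tells. Its arguments: {"type":"object","properties":{"steps":{"type":"array"},"force":{"type":"number"}},"required":["steps"]}

```bash
ls -la; mkdir -p pics
cat > h.py <<'E'
import numpy as np, cv2
from station import ctrl
from scipy.spatial.transform import Rotation as R
def save(p,n,crop=None,s=1.5):
    im=p["img"][:,:,::-1]
    if crop: r0,r1,c0,c1=crop; im=im[r0:r1,c0:c1]
    cv2.imwrite("pics/"+n,cv2.resize(im,None,fx=s,fy=s,interpolation=cv2.INTER_CUBIC))
def ray(p,rc):
    K=np.array(p["camera_matrix"]);u=(rc[1]-K[0,2])/K[0,0];v=(rc[0]-K[1,2])/K[1,1]
    rd=np.hypot(u,v);r=rd
    for _ in range(50): r=rd/(1+p["k1"]*r*r)
    f=r/rd if rd>0 else 1
    T=np.array(p["world_from_camera"]);d=T[:3,:3]@np.array([u*f,-v*f,-1]);return T[:3,3],d/np.linalg.norm(d)
def atz(p,rc,z):
    o,d=ray(p,rc);return o+d*(z-o[2])/d[2]
def tri(p1,a,p2,b):
    o1,d1=ray(p1,a);o2,d2=ray(p2,b)
    A=np.stack([d1,-d2],1);t=np.linalg.lstsq(A,o2-o1,rcond=None)[0]
    x=o1+d1*t[0];y=o2+d2*t[1];return (x+y)/2,np.linalg.norm(x-y)
def proj(p,X):
    T=np.linalg.inv(np.array(p["world_from_camera"]));c=T[:3,:3]@np.array(X)+T[:3,3]
    u=c[0]/-c[2];v=-c[1]/-c[2];f=1+p["k1"]*(u*u+v*v);K=np.array(p["camera_matrix"])
    return np.array([K[1,1]*v*f+K[1,2],K[0,0]*u*f+K[0,2]])
E
python3 - <<'E'
from h import *
import pickle
ps={}
for n in ("side","top"):
    p=ctrl.get_image(n);ps[n]=p;save(p,n+"0.png");print(n,np.round(p["world_from_camera"],3).tolist(),p["k1"],np.array(p["camera_matrix"]).tolist())
    for k in "store store_sill store_floor shutter pull lid_knob canister_rim bottle_mid stored_mid beaker".split():
        print(k,[(np.round(b["position"]).tolist(),round(b["confidence"],2)) for b in ctrl.boxes_of(p,k)])
pickle.dump(ps,open("p0.pkl","wb"))
o=ctrl.get_obs();print(o)
E
```

```text
total 12
drwxr-xr-x  3 agent agent 4096 Dec  7 02:51 .
drwxr-xr-x 23 root  root  4096 Dec  7 02:51 ..
drwxr-xr-x  2 agent agent 4096 Dec  7 02:51 pics
side [[-0.015, 0.944, -0.329, 0.144], [-1.0, -0.013, 0.007, -0.068], [0.002, 0.329, 0.944, 1.178], [0.0, 0.0, 0.0, 1.0]] -0.22118044048640048 [[495.2004701649032, 0.0, 250.79518847866098], [0.0, 495.2004701649032, 190.02604551698832], [0.0, 0.0, 1.0]]
store [([143.0, 149.0], 0.64), ([231.0, 291.0], 0.21)]
store_sill [([141.0, 146.0], 0.86)]
store_floor [([142.0, 151.0], 0.98)]
shutter [([141.0, 147.0], 0.94), ([140.0, 147.0], 0.51)]
pull [([144.0, 146.0], 0.77)]
lid_knob [([253.0, 234.0], 0.9), ([289.0, 292.0], 0.74), ([206.0, 304.0], 0.7)]
canister_rim [([231.0, 294.0], 0.68)]
bottle_mid []
stored_mid []
beaker [([158.0, 350.0], 0.82), ([144.0, 150.0], 0.4)]
top [[-0.022, 0.998, -0.063, 0.435], [-1.0, -0.021, 0.01, -0.065], [0.008, 0.063, 0.998, 1.348], [0.0, 0.0, 0.0, 1.0]] -0.18690768312683292 [[471.03808162534494, 0.0, 256.0577326658503], [0.0, 471.03808162534494, 187.6799976393453], [0.0, 0.0, 1.0]]
store [([134.0, 163.0], 0.77)]

[... 232 characters left out ...]

bottle_mid []
stored_mid []
beaker [([150.0, 344.0], 0.63)]
{'t': 1.1, 'q': array([-1.40604003e+00,  5.27030860e-02,  1.61288481e+00,  2.38282829e-05,
        1.47599883e+00, -1.18991220e-01]), 'dq': array([-0.00164827, -0.00016355,  0.00049405,  0.00284419,  0.00222672,
        0.00082299]), 'effort': array([-2.89615136e-04, -3.93690813e+01, -3.70469463e+01, -5.24024506e-05,
        4.38739044e-04,  1.11457322e-05]), 'tool_pos': array([ 0.17498227, -0.59999354,  0.23131074]), 'tool_rot': array([-0.29553355,  2.06926477, -2.06927602]), 'contact_force': array([0.04333104, 0.56901686, 0.07456568]), 'wrist_torque': array([-0.03503967,  0.0190928 ,  0.02671946]), 'opening': 0.08501385047727716}
```

View pics/side0.png

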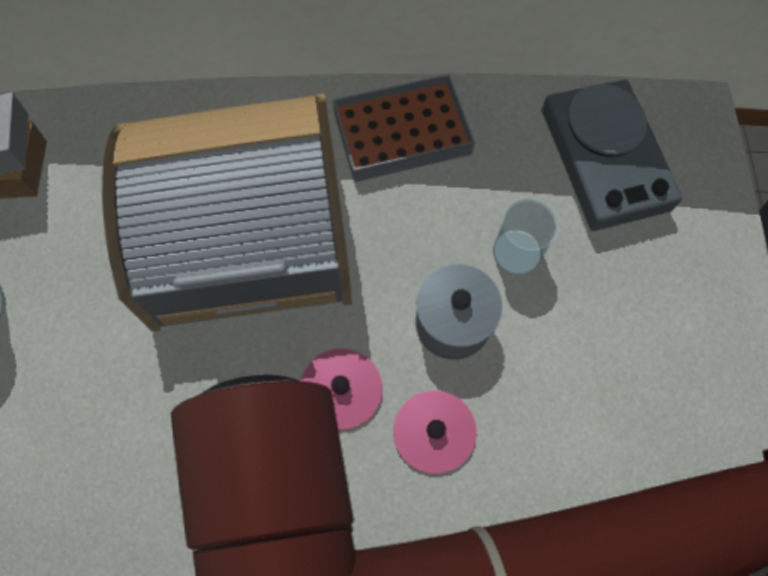

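View pics/top0.png

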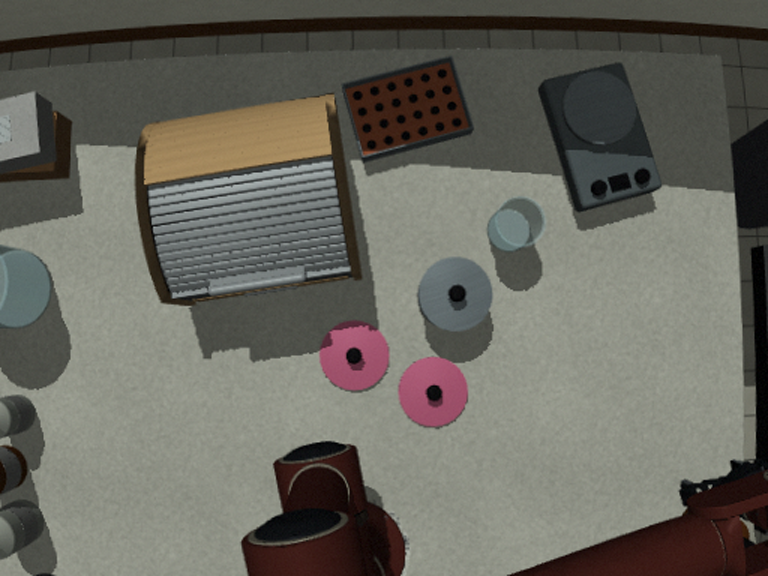

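Run:
```python
from h import *
import pickle
ps=pickle.load(open("p0.pkl","rb"))
save(ps["side"],"c1.png",(55,230,60,245),4)
save(ps["top"],"c2.png",(55,215,85,250),4)
print(tri(ps["side"],[199.5,307.3],ps["top"],[195.5,304.5]))
print(tri(ps["side"],[182.5,154],ps["top"],[187,171]))
```

```text
(array([ 0.48872839, -0.2027916 ,  0.11983934]), np.float64(9.031462036107528e-05))
(array([0.51484552, 0.13643946, 0.17314488]), np.float64(0.0020697390402794453))
```

View pics/c1.png

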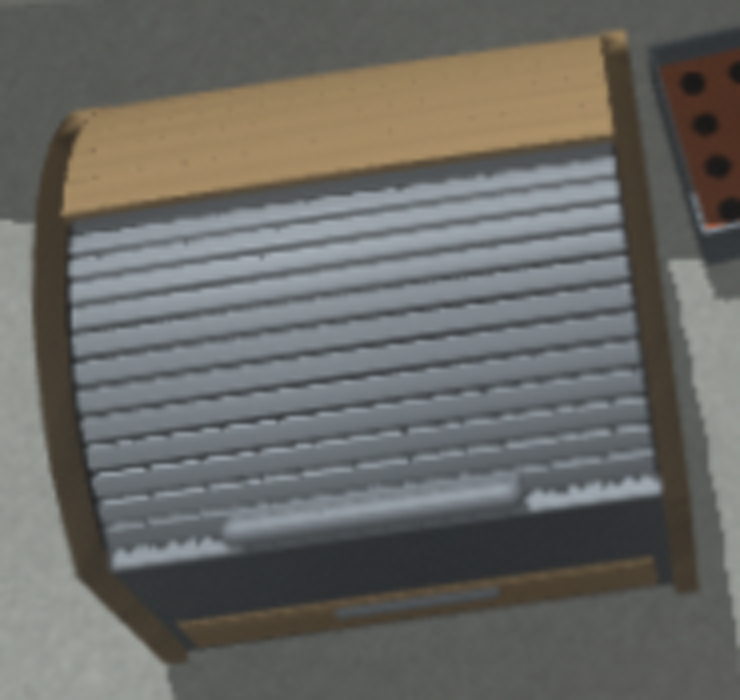

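View pics/c2.png

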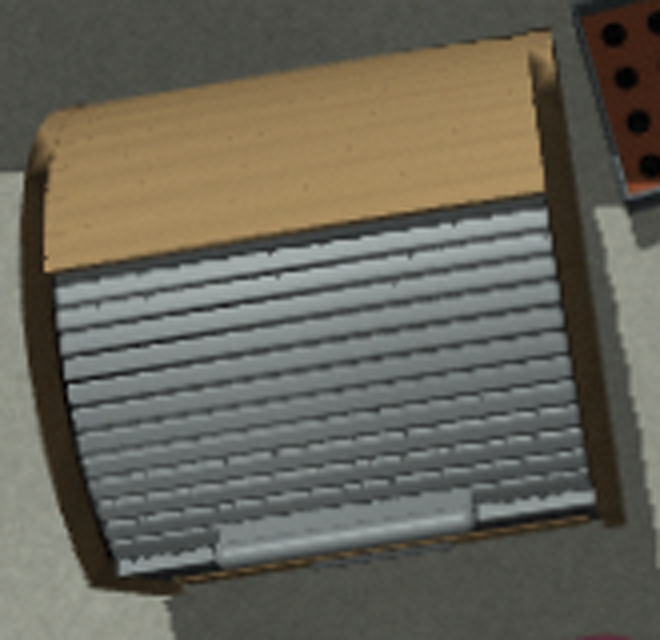

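```bash
cat > fit.py <<'E'
from h import *
import pickle
from scipy.optimize import least_squares
ps=pickle.load(open("p0.pkl","rb"))
S=lambda u,v:np.array([55+(v+.5)/4-.5,60+(u+.5)/4-.5]); T=lambda u,v:np.array([55+(v+.5)/4-.5,85+(u+.5)/4-.5])
def pull(q,y):a=np.pi/4+q;return [-.206*np.cos(a),y,.05+.206*np.sin(a)]
def pts(v):
    x,y,w,q,zr=v
    W=lambda P:R.from_euler('z',w).apply(P)+[x,y,0]
    return [("side",S(222,533),W(pull(q,.08))),("side",S(522,490),W(pull(q,-.08))),
     ("top",T(218,553),W(pull(q,.08))),("top",T(474,516),W(pull(q,-.08))),
     ("side",S(62,216),W([.04,.155,zr])),("side",S(612,136),W([.04,-.155,zr])),
     ("top",T(45,271),W([.04,.155,zr])),("top",T(547,195),W([.04,-.155,zr])),
     ]
f=lambda v:np.concatenate([proj(ps[c],X)-m for c,m,X in pts(v)])
s=least_squares(f,[.65,.13,.1,.1,.245],loss='soft_l1')
print(s.x,np.round(s.fun.reshape(-1,2),1).tolist())
x,y,w,q,zr=s.x
W=lambda P:R.from_euler('z',w).apply(P)+[x,y,0]
print("pull",W(pull(q,0)), "open",W(pull(.82,0)))
for nm,P in dict(sillL=[-.137,.155,.166],sillR=[-.137,-.155,.166],cheekFR=[-.15,-.17,0.166],shR=[-.18*np.cos(np.pi/4+q),-.155,.05+.18*np.sin(np.pi/4+q)]).items():
    a=proj(ps["side"],W(P));b=proj(ps["top"],W(P));print(nm,"side crop",((a[1]-60)*4,(a[0]-55)*4),"top crop",((b[1]-85)*4,(b[0]-55)*4))
for k in ("side","top"):
  pass
print(atz(ps["side"],[199.5,307.3],.126),atz(ps["top"],[195.5,304.5],.126))
E
python3 fit.py
```

```text
[0.65158049 0.15335817 0.12969717 0.00352899 0.23424405] [[-0.8, 0.6], [-0.2, -0.8], [1.2, -0.1], [0.7, -0.5], [-0.3, 0.5], [-0.3, 0.4], [0.8, 0.4], [-0.4, -0.4]]
pull [0.50765054 0.13458548 0.19617714] open [0.65864719 0.15427987 0.25587669]
sillL side crop (np.float64(105.0794920798578), np.float64(551.1420587218298)) top crop (np.float64(111.79850851374636), np.float64(563.5969785972644))
sillR side crop (np.float64(657.6770531187166), np.float64(474.76127197853657)) top crop (np.float64(591.158118710257), np.float64(490.20155399457167))
cheekFR side crop (np.float64(687.9082529999987), np.float64(493.06319325822085)) top crop (np.float64(617.7783560043085), np.float64(506.98912504747625))
shR side crop (np.float64(654.2973382426111), np.float64(449.74725961527906)) top crop (np.float64(587.9873293524608), np.float64(472.54772777892833))
[ 0.4867255 -0.2019626  0.126    ] [ 0.48845439 -0.20214454  0.126     ]
```

```bash
cat > mv.py <<'E'
from h import *
SX,SY,SW=0.6516,0.1534,0.1297
def store(P): return R.from_euler('z',SW).apply(np.array(P,float))+[SX,SY,0]
def pose(yaw,lean,flip=False):
    """fingers point forward(yaw)+down, lean from vertical deg toward the robot; jaws horizontal tangential if jaw='t' """
    l=np.radians(lean);Rz=R.from_euler('z',yaw)
    d=Rz.apply([np.sin(l),0,-np.cos(l)]);lat=Rz.apply([0,1,0]);rad=Rz.apply([np.cos(l),0,np.sin(l)])
    return d,lat,rad
def ori(yaw,lean,jaw='lat',sgn=1):
    d,lat,rad=pose(yaw,lean)
    z=sgn*(lat if jaw=='lat' else rad);x=np.cross(d,z)
    return R.from_matrix(np.stack([x,d,z],1))
def delta(P,O,o=None):
    o=o or ctrl.get_obs();C=R.from_rotvec(o["tool_rot"])
    s=C.inv().apply(np.array(P)-o["tool_pos"]);r=(C.inv()*O).as_rotvec(degrees=True)
    return np.round(s,4).tolist(),np.round(r,1).tolist()
def st(o=None):
    o=o or ctrl.get_obs();M=R.from_rotvec(o["tool_rot"]).as_matrix()
    print("t",round(o["t"],2),"q",np.round(o["q"],2),"pos",np.round(o["tool_pos"],4),"y",np.round(M[:,1],3),"z",np.round(M[:,2],3),"F",np.round(o["contact_force"],1),"op",round(o["opening"],4))
E
python3 - <<'E'
from mv import *
import pickle
st()
ps=pickle.load(open("p0.pkl","rb"))
for n,rc in (("beaker top",[153.5,339]),):print(n,atz(ps["top"],rc,0),)
for rc in ([267,373],[280,400],[237,236],[262,289]):print(rc,atz(ps["top"],rc,.02))
a=np.pi/4
for q,r in ((0.0,.255),(0,.188)):
  P=store([-r*np.cos(a+q),0,.05+r*np.sin(a+q)])
  for s in (1,-1):
    print(q,r,np.round(P,3),s,delta(P,ori(SW,42,'rad',s)))
E
```

```text
t 1.1 q [-1.41  0.05  1.61  0.    1.48 -0.12] pos [ 0.175  -0.6     0.2313] y [ 0. -0. -1.] z [ 0.28 -0.96  0.  ] F [0.  0.6 0.1] op 0.085
beaker top [ 0.6138314  -0.32069618  0.        ]
[267, 373] [ 0.28471714 -0.40579054  0.02      ]
[280, 400] [ 0.24397116 -0.48490809  0.02      ]
[237, 236] [ 0.38045221 -0.0180855   0.02      ]
[262, 289] [ 0.3067216  -0.16563703  0.02      ]
0.0 0.255 [0.473 0.13  0.23 ] 1 ([-0.4903, 0.001, -0.6175], [34.6, -77.3, 29.7])
0.0 0.255 [0.473 0.13  0.23 ] -1 ([-0.4903, 0.001, -0.6175], [-30.9, 93.9, 36.0])
0 0.188 [0.52  0.136 0.183] 1 ([-0.5371, 0.0484, -0.6102], [34.6, -77.3, 29.7])
0 0.188 [0.52  0.136 0.183] -1 ([-0.5371, 0.0484, -0.6102], [-30.9, 93.9, 36.0])
```

Run:
```python
from mv import *
print(delta([.40,-.25,.40],ori(-.56,15,'rad')))
```

```text
([-0.314, -0.1687, -0.273], [14.3, -41.4, 5.5])
```

>>> arm_command(
  steps=[
    [[0,-0.05,0],[0,0,0],0.8],
    [[-0.314,-0.169,-0.273],[14,-41,5.5],0.8],
    [[-0.314,-0.169,-0.273],[14,-41,5.5],0.8],
    [[-0.314,-0.169,-0.273],[14,-41,5.5],0.8],
    [[-0.314,-0.169,-0.273],[14,-41,5.5],0.8],
  ],
  force=30,
)

```text
t: 1.6
tool_pos: [0.2798, -0.4366, 0.3371]
tool_rot: [-0.669, 1.51, -1.843]
contact_force: [1.6, -0.6, 0.3]
opening: 0.0683
```

Run:
```python
from mv import *
st()
print(delta([.40,.0,.36],ori(.1,30,'rad')))
```

```text
t 1.6 q [-1.21 -0.38  1.83  0.11  1.51 -0.49] pos [ 0.2798 -0.4366  0.3371] y [ 0.166 -0.121 -0.979] z [ 0.737 -0.644  0.204] F [ 1.6 -0.6  0.3] op 0.0683
([-0.409, -0.0551, -0.1879], [16.8, -44.1, 15.8])
```

>>> arm_command(
  steps=[
    [[-0.409,-0.055,-0.188],[17,-44,16],0.8],
    [[-0.409,-0.055,-0.188],[17,-44,16],0.8],
    [[-0.409,-0.055,-0.188],[17,-44,16],0.8],
    [[-0.409,-0.055,-0.188],[17,-44,16],0.8],
    [[-0.409,-0.055,-0.188],[17,-44,16],0.8],
  ],
)

```text
t: 2.1
tool_pos: [0.3455, -0.1957, 0.3496]
tool_rot: [-0.825, 0.861, -1.402]
contact_force: [1.4, 0.0, 0.4]
opening: 0.0686
```

Run:
```python
from mv import *
st()
a=np.pi/4
print(delta(store([-.28*np.cos(a),0,.05+.28*np.sin(a)]),ori(SW,42,'rad')))
```

```text
t 2.1 q [-1.   -0.88  2.15  0.41  1.6  -0.92] pos [ 0.3455 -0.1957  0.3496] y [ 0.469  0.011 -0.883] z [ 0.883 -0.019  0.468] F [1.4 0.  0.4] op 0.0686
([-0.3227, 0.1449, 0.0431], [14.0, -7.3, 3.8])
```

>>> arm_command(
  steps=[
    [[-0.323,0.0,0.043],[14,-7,4],0.8],
    [[-0.323,0.05,0.043],[14,-7,4],0.8],
    [[-0.323,0.1,0.043],[14,-7,4],0.8],
    [[-0.323,0.12,0.043],[14,-7,4],0.8],
    [[-0.323,0.145,0.043],[14,-7,4],0.8],
  ],
)

```text
t: 2.6
tool_pos: [0.4489, 0.0023, 0.3107]
tool_rot: [-0.68, 0.606, -1.35]
contact_force: [0.9, -0.7, -0.7]
opening: 0.0682
```

Run:
```python
from mv import *
st()
a=np.pi/4
print(delta(store([-.255*np.cos(a),0,.05+.255*np.sin(a)]),ori(SW,42,'rad')))
```

```text
t 2.6 q [-0.37 -1.01  2.34  0.36  1.17 -0.53] pos [0.4489 0.0023 0.3107] y [ 0.664  0.089 -0.743] z [0.737 0.091 0.67 ] F [ 0.9 -0.7 -0.7] op 0.0682
([-0.1233, 0.0869, -0.0246], [-0.0, -0.3, -0.1])
```

Run:
```python
from mv import *
a=np.pi/4
print(delta(store([-.255*np.cos(a),0,.05+.255*np.sin(a)]),ori(SW,32,'rad')))
```

```text
([-0.1233, 0.0869, -0.0246], [-10.0, -0.3, -0.2])
```

>>> arm_command(
  steps=[
    [[-0.123,0.02,-0.025],[-10,0,0],0.6],
    [[-0.123,0.04,-0.025],[-10,0,0],0.6],
    [[-0.123,0.087,-0.025],[-10,0,0],0.6],
    [[-0.123,0.087,-0.025],[-10,0,0],0.6],
    [[-0.123,0.087,-0.025],[-10,0,0],0.6],
  ],
)

```text
t: 3.1
tool_pos: [0.4709, 0.1318, 0.2256]
tool_rot: [-0.828, 0.733, -1.301]
contact_force: [-0.2, 0.0, -0.9]
opening: 0.0516
```

Run:
```python
from mv import *
st()
p=ctrl.get_image("side");save(p,"s1.png",(55,255,60,300),3)
p2=ctrl.get_image("top");save(p2,"t1.png",(55,255,85,325),3)
a=np.pi/4
# grasp point at pull centre: r=206
G=store([-.206*np.cos(a),0,.05+.206*np.sin(a)])
O=ori(SW,32,'rad');d=O.as_matrix()[:,1]
print(delta(G+.019*d,O),delta(G+.015*d,O))
```

```text
t 3.1 q [ 0.11 -0.69  2.27  0.02  1.01 -0.02] pos [0.4709 0.1318 0.2256] y [ 0.519  0.074 -0.852] z [0.845 0.109 0.524] F [-0.2  0.  -0.9] op 0.0516
([-0.0, 0.0668, 0.0115], [-0.0, -0.2, -0.2]) ([-0.0001, 0.0628, 0.0115], [-0.0, -0.2, -0.2])
```

View pics/s1.png

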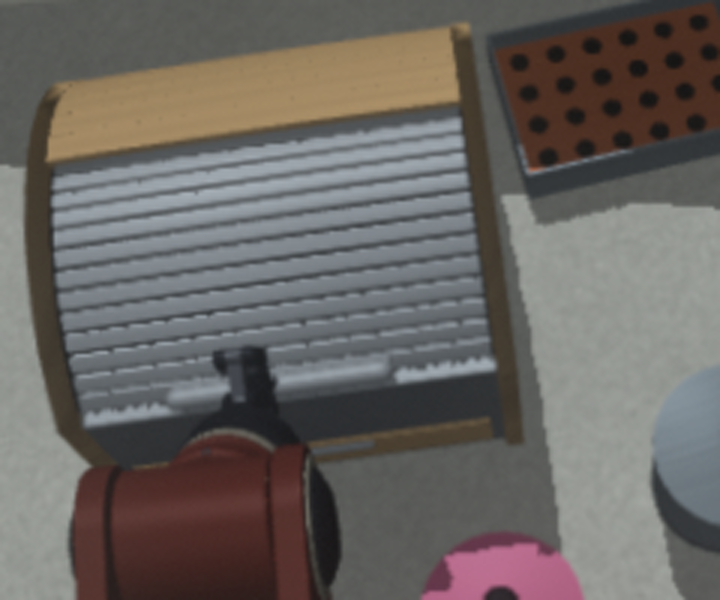

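View pics/t1.png

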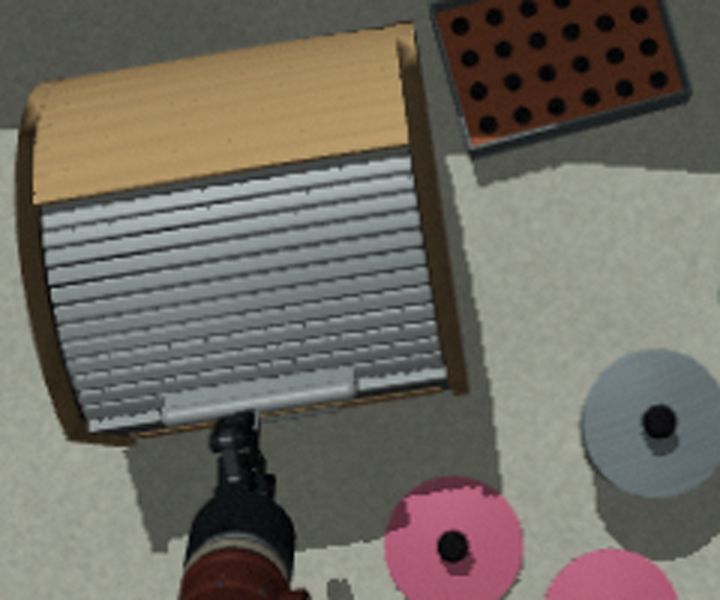

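>>> arm_command(
  steps=[
    [[0,0.01,0.0115],[0,0,0],0.5],
    [[0,0.03,0.0115],[0,0,0],0.5],
    [[0,0.048,0.0115],[0,0,0],0.5],
    [[0,0.058,0.0115],[0,0,0],0.5],
    [[0,0.06,0.0115],[0,0,0],0.5],
  ],
)

```text
t: 3.7
tool_pos: [0.5139, 0.1341, 0.1855]
tool_rot: [-0.821, 0.73, -1.308]
contact_force: [-0.7, 0.4, -0.8]
opening: 0.0424
```

>>> arm_command(
  steps=[
    [[0,0,0],[0,0,0],0],
    [[0,0,0],[0,0,0],0],
    [[0,0,0],[0,0,0],0],
    [[0,0,0],[0,0,0],0],
    [[0,0,0],[0,0,0],0],
  ],
)

```text
t: 4.2
tool_pos: [0.5138, 0.1336, 0.1867]
tool_rot: [-0.821, 0.729, -1.309]
contact_force: [-4.2, -2.8, 2.0]
opening: 0.0143
```

Run:
```python
from mv import *
st()
p=ctrl.get_image("side");save(p,"s2.png",(125,205,80,200),6)
```

```text
t 4.2 q [ 0.11 -0.52  2.24  0.02  0.86 -0.03] pos [0.5138 0.1336 0.1867] y [ 0.526  0.07  -0.848] z [0.841 0.105 0.53 ] F [-4.2 -2.8  2. ] op 0.0143
```

View pics/s2.png

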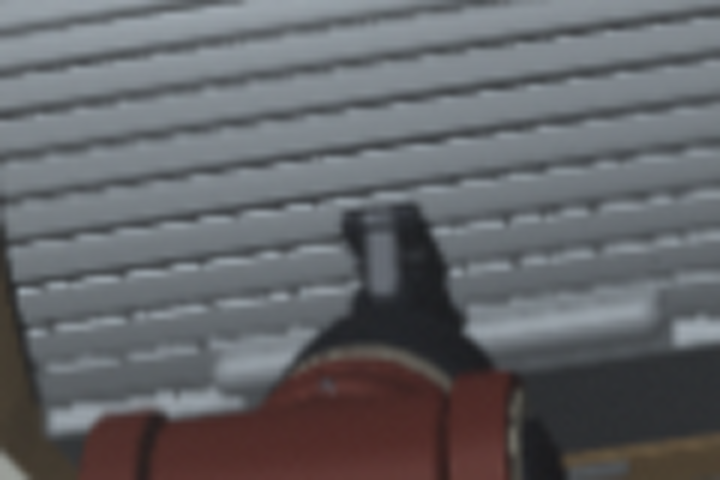

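```bash
cat >> mv.py <<'E'
def pullp(q,y=0):
    a=np.pi/4+q;return store([-.206*np.cos(a),y,.05+.206*np.sin(a)])
def arc(qs,leans,y,s,q0=0,o=None):
    o=o or ctrl.get_obs()
    for q,l in zip(qs,leans):
        O=ori(SW,l,'rad');print(round(q,3),l,delta(pullp(q,y)+s*O.as_matrix()[:,1],O,o))
E
python3 - <<'E'
from mv import *
o=ctrl.get_obs();M=R.from_rotvec(o["tool_rot"])
for q in (0,.02,.04,.08):print(q,M.inv().apply(o["tool_pos"]-pullp(q)))
E
```

```text
0 [0.00177416 0.0109911  0.00077371]
0.02 [ 0.00179501  0.01187553 -0.00325011]
0.04 [ 0.00181586  0.01267931 -0.00729082]
0.08 [ 0.00185749  0.01404367 -0.01541642]
```

>>> arm_command(
  steps=[
    [[0,0,0],[0,0,0],0.4],
    [[0,0,0],[0,0,0],0.4],
    [[0.0,0.005,0],[0,0,0],0.4],
    [[0,0.005,0],[0,0,0],0],
    [[0,0.005,0],[0,0,0],0],
  ],
  force=40,
)

```text
t: 4.75
tool_pos: [0.5163, 0.134, 0.182]
tool_rot: [-0.822, 0.729, -1.308]
contact_force: [0.7, 0.8, -1.4]
opening: 0.0147
```

>>> arm_command(
  steps=[
    [[0,0,0],[0,0,0],0],
    [[0,0,0],[0,0,0],0],
    [[0,0,0],[0,0,0],0],
  ],
)

```text
t: 5.05
tool_pos: [0.5163, 0.134, 0.1821]
tool_rot: [-0.822, 0.729, -1.308]
contact_force: [-0.4, 0.5, -0.1]
opening: 0.0147
```

Run:
```python
from mv import *
st()
o=ctrl.get_obs();M=R.from_rotvec(o["tool_rot"])
for q in (0,.01):
  s=M.inv().apply(o["tool_pos"]-pullp(q));print(q,s)
arc([.06,.12,.18,.24,.30],[30,28,25,23,20],0,s[1])
```

```text
t 5.05 q [ 0.11 -0.51  2.24  0.02  0.85 -0.03] pos [0.5163 0.134  0.1821] y [ 0.525  0.07  -0.848] z [0.842 0.105 0.53 ] F [-0.4  0.5 -0.1] op 0.0147
0 [0.00173773 0.01631298 0.00044111]
0.01 [ 0.00174762  0.01676683 -0.00156824]
0.06 30 ([-0.0018, -0.002, 0.0111], [-2.0, -0.3, -0.1])
0.12 28 ([-0.0018, -0.0037, 0.0228], [-4.0, -0.3, -0.1])
0.18 25 ([-0.0019, -0.0047, 0.0342], [-7.0, -0.3, -0.1])
0.24 23 ([-0.0019, -0.005, 0.046], [-9.0, -0.3, -0.1])
0.3 20 ([-0.002, -0.0047, 0.0575], [-12.0, -0.3, -0.1])
```

>>> arm_command(
  steps=[
    [[0,-0.002,0.011],[-2,0,0],0],
    [[0,-0.0037,0.023],[-4,0,0],0],
    [[0,-0.0047,0.034],[-7,0,0],0],
    [[0,-0.005,0.046],[-9,0,0],0],
    [[0,-0.0047,0.0575],[-12,0,0],0],
  ],
)

```text
t: 5.55
tool_pos: [0.5603, 0.1398, 0.2152]
tool_rot: [-0.996, 0.882, -1.242]
contact_force: [-6.8, -0.9, 1.2]
opening: 0.0146
```

Run:
```python
from mv import *
st()
o=ctrl.get_obs();M=R.from_rotvec(o["tool_rot"])
for q in (.25,.28,.30):
  s=M.inv().apply(o["tool_pos"]-pullp(q));print(q,s)
arc([.36,.42,.48,.54,.60],[17,15,12,9,6],0,.0165)
```

```text
t 5.55 q [ 0.11 -0.27  1.97  0.01  1.11 -0.02] pos [0.5603 0.1398 0.2152] y [ 0.331  0.046 -0.943] z [0.935 0.118 0.334] F [-6.8 -0.9  1.2] op 0.0146
0.25 [0.00166175 0.01551964 0.00807029]
0.28 [0.00168967 0.01662662 0.00199054]
0.3 [ 0.00170808  0.01726307 -0.00207989]
0.36 17 ([-0.0017, -0.0022, 0.0136], [-2.5, -0.2, -0.2])
0.42 15 ([-0.0018, -0.0029, 0.0254], [-4.5, -0.2, -0.2])
0.48 12 ([-0.0018, -0.0029, 0.0369], [-7.5, -0.2, -0.2])
0.54 9 ([-0.0019, -0.0023, 0.0484], [-10.5, -0.2, -0.2])
0.6 6 ([-0.0019, -0.0009, 0.0598], [-13.5, -0.2, -0.2])
```

Works as expected (about 7 N drag).

>>> arm_command(
  steps=[
    [[0,-0.002,0.0136],[-2.5,0,0],0],
    [[0,-0.003,0.0254],[-4.5,0,0],0],
    [[0,-0.003,0.037],[-7.5,0,0],0],
    [[0,-0.0023,0.0484],[-10.5,0,0],0],
    [[0,-0.001,0.06],[-13.5,0,0],0],
  ],
)

```text
t: 6.05
tool_pos: [0.6148, 0.147, 0.2356]
tool_rot: [-1.188, 1.051, -1.153]
contact_force: [-5.0, -0.1, 2.2]
opening: 0.0143
```

Run:
```python
from mv import *
st()
arc([.65,.70,.75,.80,.84],[4,2,0,-2,-3],0,.0165)
```

```text
t 6.05 q [ 0.11  0.    1.66  0.01  1.38 -0.01] pos [0.6148 0.147  0.2356] y [ 0.096  0.017 -0.995] z [0.987 0.126 0.097] F [-5.  -0.1  2.2] op 0.0143
0.65 4 ([-0.0016, -0.001, 0.0108], [-1.6, -0.2, -0.2])
0.7 2 ([-0.0016, -0.0012, 0.0206], [-3.6, -0.2, -0.2])
0.75 0 ([-0.0017, -0.0008, 0.0303], [-5.6, -0.2, -0.2])
0.8 -2 ([-0.0017, 0.0, 0.04], [-7.6, -0.2, -0.2])
0.84 -3 ([-0.0017, 0.001, 0.0478], [-8.6, -0.2, -0.2])
```

>>> arm_command(
  steps=[
    [[0,-0.001,0.011],[-1.6,0,0],0],
    [[0,-0.0012,0.0206],[-3.6,0,0],0],
    [[0,-0.001,0.03],[-5.6,0,0],0],
    [[0,0.0,0.04],[-7.6,0,0],0],
    [[0,0.001,0.0475],[-8.6,0,0],0],
  ],
)

```text
t: 6.55
tool_pos: [0.6571, 0.1526, 0.2391]
tool_rot: [-1.319, 1.165, -1.08]
contact_force: [-38.1, -6.5, 15.3]
opening: 0.0145
```

Run:
```python
from mv import *
st()
o=ctrl.get_obs();M=R.from_rotvec(o["tool_rot"])
for q in (.80,.82,.84):
  print(q,M.inv().apply(o["tool_pos"]-pullp(q)))
```

```text
t 6.55 q [ 0.12  0.21  1.43  0.    1.57 -0.01] pos [0.6571 0.1526 0.2391] y [-0.071 -0.005 -0.997] z [ 0.989  0.127 -0.071] F [-38.1  -6.5  15.3] op 0.0145
0.8 [0.0015467  0.0166815  0.00358097]
0.82 [ 0.00155607  0.01687222 -0.00053453]
0.84 [ 0.00156508  0.0169806  -0.00465303]
```

>>> arm_command(
  steps=[
    [[0,0,-0.001],[0,0,0],0.5],
    [[0,0,-0.001],[0,0,0],0.5],
    [[0,-0.02,-0.001],[0,0,0],0.5],
    [[0,-0.06,0],[0,0,0],0.5],
    [[0,-0.1,0],[0,0,0],0.5],
  ],
)

```text
t: 7.05
tool_pos: [0.664, 0.1531, 0.3387]
tool_rot: [-1.32, 1.167, -1.08]
contact_force: [0.2, -0.4, 1.0]
opening: 0.0426
```

Run:
```python
from mv import *
st()
print(delta([.43,-.06,.36],ori(-.15,0,'rad')))
print(delta([.46,-.12,.32],ori(-.4,0,'rad')))
print(delta([.487,-.202,.25],ori(-.4,0,'rad')))
```

```text
t 7.05 q [ 0.12  0.19  1.29  0.    1.74 -0.01] pos [0.664  0.1531 0.3387] y [-0.072 -0.005 -0.997] z [ 0.989  0.127 -0.072] F [ 0.2 -0.4  1. ] op 0.0426
([0.1816, -0.0034, -0.26], [4.2, 15.9, 0.3])
([0.2451, 0.0346, -0.2351], [4.1, 30.2, 0.8])
([0.3302, 0.1029, -0.2137], [4.1, 30.2, 0.8])
```

>>> arm_command(
  steps=[
    [[0.245,-0.02,-0.235],[4,30,1],0.6],
    [[0.245,0.0,-0.235],[4,30,1],0.6],
    [[0.33,0.03,-0.214],[4,30,1],0.6],
    [[0.33,0.06,-0.214],[4,30,1],0.6],
    [[0.33,0.08,-0.214],[4,30,1],0.6],
  ],
)

```text
t: 7.55
tool_pos: [0.5476, -0.0641, 0.3192]
tool_rot: [-0.99, 1.495, -1.495]
contact_force: [1.3, -0.8, -0.3]
opening: 0.051
```

Run:
```python
from mv import *
st()
print(delta([.4875,-.202,.24],ori(-.4,0,'rad')))
```

```text
t 7.55 q [-0.25 -0.16  1.68  0.    1.63  0.14] pos [ 0.5476 -0.0641  0.3192] y [ 0.003  0.002 -1.   ] z [ 0.922 -0.387  0.002] F [ 1.3 -0.8 -0.3] op 0.051
([0.1507, 0.0788, -0.0022], [-0.1, 0.1, -0.2])
```

>>> arm_command(
  steps=[
    [[0.15,0.01,-0.002],[0,0,0],0.6],
    [[0.15,0.03,-0.002],[0,0,0],0.6],
    [[0.15,0.06,-0.002],[0,0,0],0.6],
    [[0.15,0.079,-0.002],[0,0,0],0.6],
    [[0.15,0.079,-0.002],[0,0,0],0.6],
  ],
)

```text
t: 8.05
tool_pos: [0.4849, -0.2019, 0.2346]
tool_rot: [-0.992, 1.504, -1.492]
contact_force: [0.2, -0.2, -0.2]
opening: 0.0515
```

Run:
```python
from mv import *
import pickle
st()
p=ctrl.get_image("side");save(p,"s3.png",None,1.5)
p2=ctrl.get_image("top");save(p2,"t3.png",None,1.5)
print([(b["position"],b["confidence"]) for b in ctrl.boxes_of(p,"stored_mid")],[(b["position"],b["confidence"]) for b in ctrl.boxes_of(p2,"stored_mid")])
pickle.dump((p,p2),open("p3.pkl","wb"))
```

```text
t 8.05 q [-0.54 -0.19  1.84  0.    1.5  -0.14] pos [ 0.4849 -0.2019  0.2346] y [-0.004  0.006 -1.   ] z [ 0.921 -0.391 -0.006] F [ 0.2 -0.2 -0.2] op 0.0515
[([141.4, 183.6], 0.94)] [([141.2, 195.9], 0.7)]
```

View pics/s3.png

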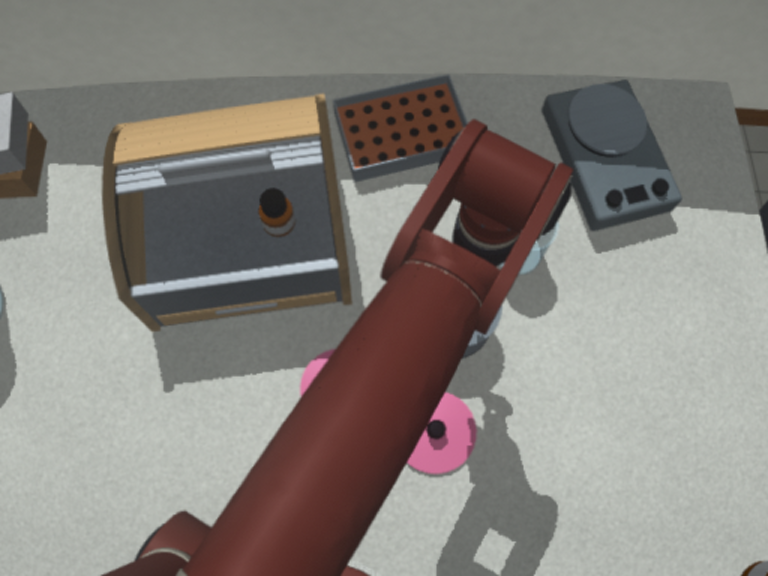

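View pics/t3.png

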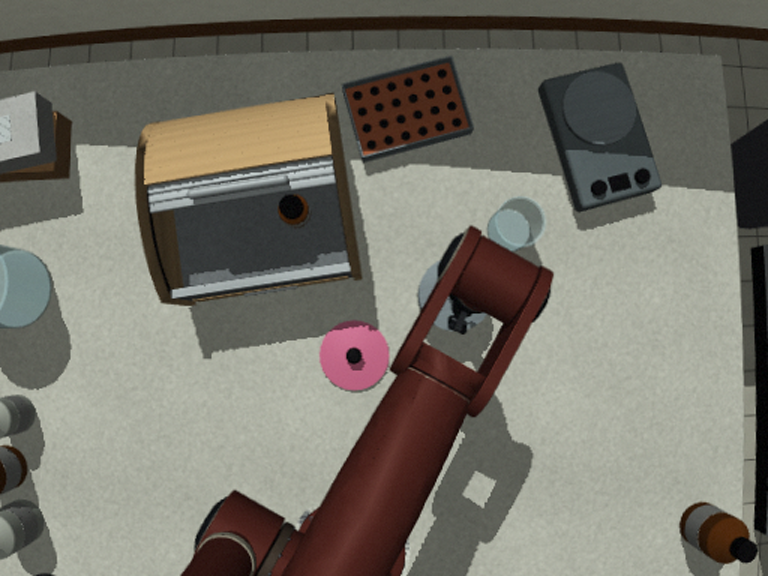

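Run:
```python
from mv import *
import pickle
p,p2=pickle.load(open("p3.pkl","rb"))
for z in (.16,.147):
  for P in (atz(p,[133,182],z),atz(p2,[138.3,194.8],z)):
    print(z,P,R.from_euler('z',-SW).apply(P-[SX,SY,0]))
print(delta([.4875,-.202,.110],ori(-.4,0,'rad')))
for P in ([-.137,.155,.166],[-.137,-.155,.166],[-.145,0,.166]): print(proj(p,store(P))*1.5,proj(p2,store(P))*1.5)
```

```text
0.16 [0.63933959 0.07983421 0.16      ] [-0.02167219 -0.07136217  0.16      ]
0.16 [0.63903625 0.07758836 0.16      ] [-0.02226344 -0.07354993  0.16      ]
0.147 [0.64565703 0.08172299 0.147     ] [-0.01516352 -0.07030633  0.147     ]
0.147 [0.64127431 0.07914678 0.147     ] [-0.01984263 -0.07229405  0.147     ]
([0.0018, 0.1321, -0.0021], [-0.3, 0.2, -0.2])
[289.16637095 129.37939837] [293.83809889 169.4008787 ]
[260.5231003  336.60056592] [266.31424032 349.15937101]
[279.97562909 232.14325695] [284.84992175 258.93582115]
```

>>> arm_command(
  steps=[
    [[0.002,0.04,-0.002],[0,0,0],0.6],
    [[0.002,0.08,-0.002],[0,0,0],0.6],
    [[0.002,0.11,-0.002],[0,0,0],0.6],
    [[0.002,0.128,-0.002],[0,0,0],0.6],
    [[0.002,0.132,-0.002],[0,0,0],0.6],
  ],
)

```text
t: 8.75
tool_pos: [0.4877, -0.2009, 0.1092]
tool_rot: [-0.991, 1.49, -1.494]
contact_force: [0.7, 0.5, 0.2]
opening: 0.0513
```

Run:
```python
from mv import *
st()
p=ctrl.get_image("top");save(p,"t4.png",(140,260,250,370),5)
```

```text
t 8.75 q [-0.53 -0.08  1.95  0.    1.26 -0.14] pos [ 0.4877 -0.2009  0.1092] y [ 0.005  0.001 -1.   ] z [ 0.923 -0.384  0.004] F [0.7 0.5 0.2] op 0.0513
```

View pics/t4.png

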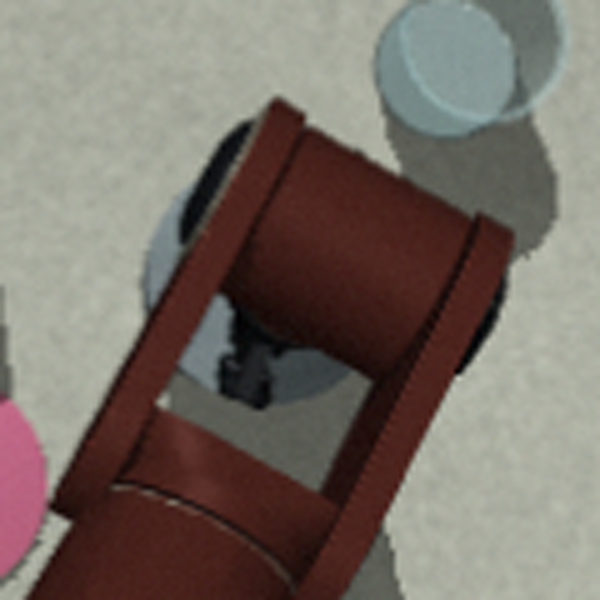

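>>> arm_command(
  steps=[
    [[0,0,0],[0,0,0],0.2],
    [[0,0,0],[0,0,0],0],
    [[0,0,0],[0,0,0],0],
    [[0,0,0],[0,0,0],0],
    [[0,0,0],[0,0,0],0],
  ],
  force=40,
)

```text
t: 9.3
tool_pos: [0.4899, -0.2018, 0.1128]
tool_rot: [-0.987, 1.485, -1.498]
contact_force: [0.2, 2.4, 5.8]
opening: 0.0282
```

>>> arm_command(
  steps=[
    [[0,-0.01,0],[0,0,0],0],
    [[0,-0.03,0],[0,0,0],0],
    [[0,-0.06,0],[0,0,0],0],
    [[0,-0.09,0],[0,0,0],0],
    [[0,-0.11,0],[0,0,0],0],
  ],
)

```text
t: 9.8
tool_pos: [0.4891, -0.2022, 0.2257]
tool_rot: [-0.986, 1.483, -1.5]
contact_force: [-0.9, 0.3, -1.5]
opening: 0.028
```

Run:
```python
from mv import *
st()
print(delta([.40,-.43,.20],ori(-.82,0,'rad')))
p=ctrl.get_image("side");save(p,"s5.png",(120,320,200,400),3)
```

```text
t 9.8 q [-0.54 -0.18  1.85  0.    1.46 -0.14] pos [ 0.4891 -0.2022  0.2257] y [ 0.013 -0.003 -1.   ] z [ 0.923 -0.385  0.013] F [-0.9  0.3 -1.5] op 0.028
([0.2446, 0.0251, 0.0051], [-0.7, 24.4, -0.3])
```

View pics/s5.png

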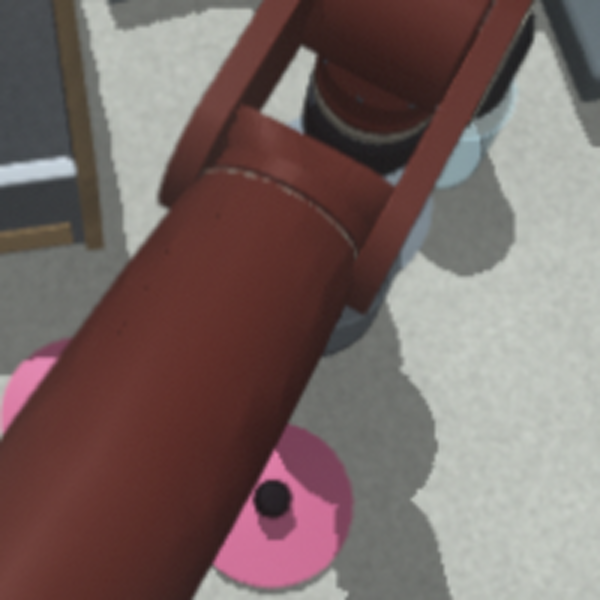

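>>> arm_command(
  steps=[
    [[0.245,0,0.005],[-0.7,24,0],0],
    [[0.245,0.01,0.005],[-0.7,24,0],0],
    [[0.245,0.025,0.005],[-0.7,24,0],0],
    [[0.245,0.025,0.005],[-0.7,24,0],0],
    [[0.245,0.025,0.005],[-0.7,24,0],0],
  ],
)

```text
t: 10.35
tool_pos: [0.3998, -0.4328, 0.2029]
tool_rot: [-0.699, 1.775, -1.777]
contact_force: [1.0, -0.2, -1.1]
opening: 0.0282
```

Run:
```python
from mv import *
st()
print(delta([.40,-.43,.10],ori(-.82,0,'rad')))
```

```text
t 10.35 q [-0.95 -0.02  1.73  0.01  1.42 -0.14] pos [ 0.3998 -0.4328  0.2029] y [ 0.007  0.002 -1.   ] z [ 0.686 -0.727  0.004] F [ 1.  -0.2 -1.1] op 0.0282
([-0.0014, 0.103, -0.0023], [-0.2, 0.3, -0.4])
```

Go down to 0.04, check with a picture, then set down.

>>> arm_command(
  steps=[
    [[0,0.05,0],[0,0,-0.3],0],
    [[0,0.095,0],[0,0,-0.3],0],
    [[0,0.135,0],[0,0,-0.3],0],
    [[0,0.158,0],[0,0,-0.3],0],
    [[0,0.163,0],[0,0,-0.3],0],
  ],
)

```text
t: 10.85
tool_pos: [0.3985, -0.4295, 0.0349]
tool_rot: [-0.706, 1.784, -1.773]
contact_force: [-0.4, 0.7, -2.8]
opening: 0.0281
```

Run:
```python
from mv import *
st()
p=ctrl.get_image("top");save(p,"t6.png",(120,330,230,460),3)
```

```text
t 10.85 q [-0.95  0.17  1.84  0.    1.14 -0.14] pos [ 0.3985 -0.4295  0.0349] y [-0.002  0.006 -1.   ] z [ 0.686 -0.727 -0.005] F [-0.4  0.7 -2.8] op 0.0281
```

View pics/t6.png

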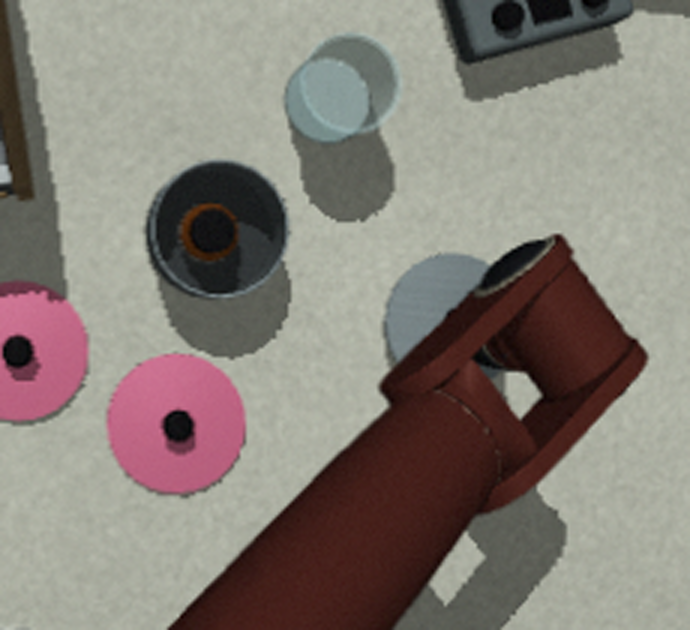

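>>> arm_command(
  steps=[
    [[0,0.006,0],[0,0,0],0],
    [[0,0.012,0],[0,0,0],0],
    [[0,0.0155,0],[0,0,0],0],
    [[0,0.0155,0],[0,0,0],0],
    [[0,0.0155,0],[0,0,0],0],
  ],
)

```text
t: 11.4
tool_pos: [0.3996, -0.4308, 0.0217]
tool_rot: [-0.705, 1.78, -1.777]
contact_force: [1.2, -0.8, -1.5]
opening: 0.0277
```

>>> arm_command(
  steps=[
    [[0,0,0],[0,0,0],0.6],
    [[0,0,0],[0,0,0],0.6],
    [[0,-0.01,0],[0,0,0],0.6],
    [[0,-0.05,0],[0,0,0],0.6],
    [[0,-0.1,0],[0,0,0],0.6],
  ],
)

```text
t: 11.9
tool_pos: [0.3984, -0.4295, 0.1209]
tool_rot: [-0.707, 1.786, -1.772]
contact_force: [0.8, -1.5, 0.4]
opening: 0.0512
```

Run:
```python
from mv import *
st()
p=ctrl.get_image("side");save(p,"s7.png",(150,290,230,370),4)
p2=ctrl.get_image("top");save(p2,"t7.png",(150,270,250,420),4)
import pickle;pickle.dump((p,p2),open("p7.pkl","wb"))
for P in ([.462,-.217,.30],):
  for yw,s in ((-.45,1),(-.45,-1)):print(delta(P,ori(yw,15,'lat',s)))
```

```text
t 11.9 q [-0.95  0.06  1.8   0.    1.29 -0.14] pos [ 0.3984 -0.4295  0.1209] y [-0.003  0.007 -1.   ] z [ 0.686 -0.727 -0.006] F [ 0.8 -1.5  0.4] op 0.0512
([-0.193, -0.1699, -0.116], [13.9, -110.2, -9.1])
([-0.193, -0.1699, -0.116], [8.3, 68.8, 12.6])
```

View pics/s7.png

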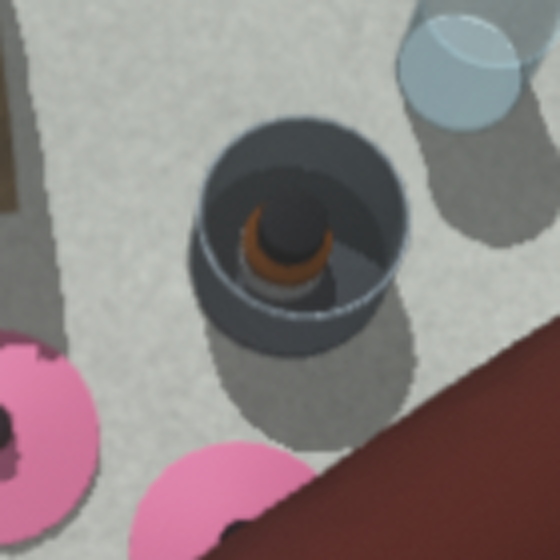

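View pics/t7.png

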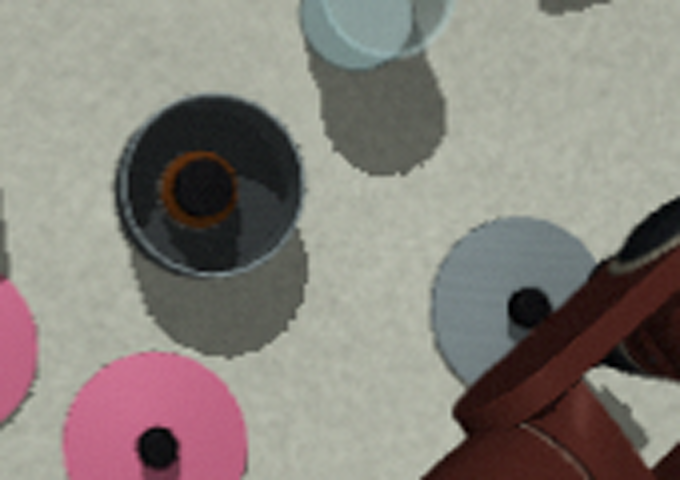

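Run:
```python
from mv import *
import pickle
p,p2=pickle.load(open("p7.pkl","rb"))
print("rim",atz(p,[204.3,306],.098),atz(p2,[195.6,302.9],.098))
print("cap",atz(p,[203,303.5],.090),atz(p2,[196.6,300.5],.090))
print("capdet")
print(tri(p,[203,303.5],p2,[196.6,300.5]))
```

```text
rim [ 0.48429676 -0.20193066  0.098     ] [ 0.489517  -0.2010037  0.098    ]
cap [ 0.49005486 -0.19726555  0.09      ] [ 0.48732871 -0.19534472  0.09      ]
capdet
(array([ 0.4868604 , -0.19517891,  0.10012031]), np.float64(0.0017619273544761096))
```

Run:
```python
from mv import *
O=ori(-.39,18,'lat',-1);d=O.as_matrix()[:,1];P=np.array([.4921,-.1975,.068])
print(np.round(P-.15*d,4),delta(P-.15*d,O))
```

```text
[ 0.4492 -0.1799  0.2107] ([-0.2092, -0.0811, -0.1531], [9.5, 65.2, 15.5])
```

>>> arm_command(
  steps=[
    [[-0.05,-0.081,-0.03],[1,8,2],0.65],
    [[-0.209,-0.081,-0.153],[9.5,65,15.5],0.65],
    [[-0.209,-0.081,-0.153],[9.5,65,15.5],0.65],
    [[-0.209,-0.081,-0.153],[9.5,65,15.5],0.65],
    [[-0.209,-0.081,-0.153],[9.5,65,15.5],0.65],
  ],
  force=60,
)

```text
t: 12.5
tool_pos: [0.4428, -0.2154, 0.2044]
tool_rot: [0.171, 2.048, -2.141]
contact_force: [-0.1, -0.5, 0.3]
opening: 0.0553
```

Run:
```python
from mv import *
st()
O=ori(-.39,18,'lat',-1);d=O.as_matrix()[:,1];P=np.array([.4921,-.1975,.068])
print(np.round(P-.15*d,4),delta(P-.15*d,O))
```

```text
t 12.5 q [-0.66 -0.4   2.07  0.1   1.29  0.85] pos [ 0.4428 -0.2154  0.2044] y [ 0.203 -0.04  -0.978] z [ 0.037 -0.998  0.048] F [-0.1 -0.5  0.3] op 0.0553
[ 0.4492 -0.1799  0.2107] ([-0.0092, -0.0062, -0.035], [3.6, 24.3, 5.7])
```

>>> arm_command(
  steps=[
    [[-0.009,-0.006,-0.035],[3.6,24.3,5.7],0.65],
    [[-0.009,-0.006,-0.035],[3.6,24.3,5.7],0.65],
    [[-0.009,-0.006,-0.035],[3.6,24.3,5.7],0.65],
    [[-0.009,-0.006,-0.035],[3.6,24.3,5.7],0.65],
  ],
)

```text
t: 12.9
tool_pos: [0.4488, -0.1789, 0.211]
tool_rot: [-0.753, -2.053, 2.185]
contact_force: [0.4, -0.4, -0.7]
opening: 0.0556
```

Run:
```python
from mv import *
st()
O=ori(-.39,18,'lat',-1);d=O.as_matrix()[:,1];P=np.array([.4921,-.1975,.068])
print(delta(P-.04*d,O),delta(P,O))
```

```text
t 12.9 q [-0.57 -0.53  2.15  0.06  1.2   1.38] pos [ 0.4488 -0.1789  0.211 ] y [ 0.288 -0.117 -0.951] z [-0.378 -0.926 -0.   ] F [ 0.4 -0.4 -0.7] op 0.0556
([-0.0004, 0.1105, 0.0008], [0.0, 0.1, -0.1]) ([-0.0003, 0.1505, 0.0009], [0.0, 0.1, -0.1])
```

>>> arm_command(
  steps=[
    [[0,0.04,0.001],[0,0,0],0.65],
    [[0,0.08,0.001],[0,0,0],0.65],
    [[0,0.105,0.001],[0,0,0],0.65],
    [[0,0.11,0.001],[0,0,0],0.65],
  ],
)

```text
t: 13.3
tool_pos: [0.4784, -0.1921, 0.1026]
tool_rot: [-0.743, -2.054, 2.181]
contact_force: [-0.2, -0.2, 0.4]
opening: 0.0559
```

Run:
```python
from mv import *
st()
O=ori(-.39,18,'lat',-1);P=np.array([.4921,-.1975,.068])
print(delta(P,O))
p=ctrl.get_image("top");save(p,"t8.png",(140,260,250,370),5)
```

```text
t 13.3 q [-0.55 -0.31  2.18  0.06  0.96  1.37] pos [ 0.4784 -0.1921  0.1026] y [ 0.282 -0.114 -0.953] z [-0.376 -0.927 -0.001] F [-0.2 -0.2  0.4] op 0.0559
([-0.0035, 0.0374, -0.0001], [0.1, 0.2, 0.3])
```

View pics/t8.png

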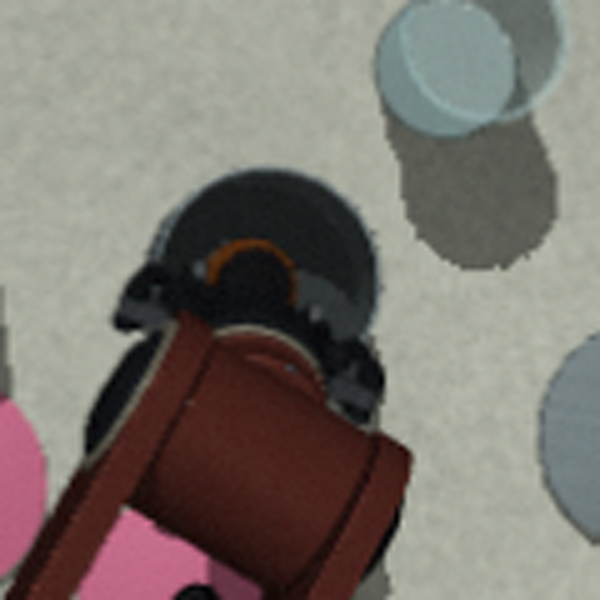

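>>> arm_command(
  steps=[
    [[-0.003,0.012,0],[0,0,0],0.65],
    [[-0.0035,0.024,0],[0,0,0],0.65],
    [[-0.0035,0.033,0],[0,0,0],0.65],
    [[-0.0035,0.037,0],[0,0,0],0.65],
    [[-0.0035,0.037,0],[0,0,0],0.65],
  ],
)

```text
t: 13.85
tool_pos: [0.4924, -0.1979, 0.0694]
tool_rot: [-0.745, -2.054, 2.182]
contact_force: [-0.3, -0.2, -0.3]
opening: 0.0555
```

Run:
```python
from mv import *
st()
p=ctrl.get_image("top");save(p,"t9.png",(140,260,250,370),5)
```

```text
t 13.85 q [-0.55 -0.21  2.17  0.07  0.88  1.37] pos [ 0.4924 -0.1979  0.0694] y [ 0.283 -0.114 -0.952] z [-0.376 -0.927 -0.   ] F [-0.3 -0.2 -0.3] op 0.0555
```

View pics/t9.png

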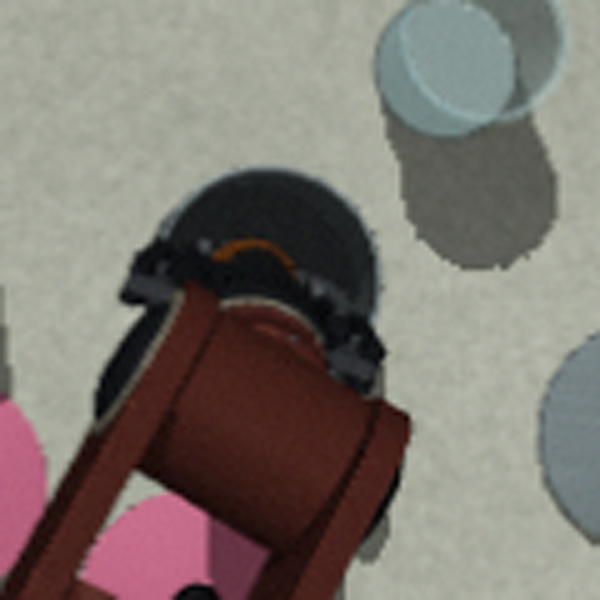

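>>> arm_command(
  steps=[
    [[0,0,0],[0,0,0],0.3],
    [[0,0,0],[0,0,0],0.3],
    [[0,0,0],[0,0,0],0],
    [[0,0,0],[0,0,0],0],
    [[0,0,0],[0,0,0],0],
  ],
  force=60,
)

```text
t: 14.4
tool_pos: [0.4933, -0.1984, 0.0709]
tool_rot: [-0.748, -2.054, 2.184]
contact_force: [0.3, -1.1, 4.9]
opening: 0.0379
```

Run:
```python
from mv import *
st();o=ctrl.get_obs()
M=R.from_rotvec(o["tool_rot"])
print(M.inv().apply([0,0,.1]))
```

```text
t 14.4 q [-0.55 -0.21  2.17  0.06  0.88  1.37] pos [ 0.4933 -0.1984  0.0709] y [ 0.285 -0.116 -0.952] z [-0.376 -0.926  0.   ] F [ 0.3 -1.1  4.9] op 0.0379
[-3.07513695e-02 -9.51543653e-02  6.41447632e-06]
```

>>> arm_command(
  steps=[
    [[-0.003,-0.0095,0],[0,0,0],0],
    [[-0.009,-0.0285,0],[0,0,0],0],
    [[-0.0215,-0.0665,0],[0,0,0],0],
    [[-0.034,-0.105,0],[0,0,0],0],
    [[-0.046,-0.143,0],[0,0,0],0],
  ],
)

```text
t: 14.9
tool_pos: [0.4921, -0.1976, 0.2216]
tool_rot: [-0.745, -2.054, 2.182]
contact_force: [0.8, -0.6, -1.9]
opening: 0.0381
```

Run:
```python
from mv import *
st()
O=ori(-.2,18,'lat',-1)
print(delta([.50,-.08,.285],O))
p=ctrl.get_image("side");save(p,"s10.png",(90,290,180,380),3)
p=ctrl.get_image("top");save(p,"t10.png",(90,290,180,380),3)
```

```text
t 14.9 q [-0.55 -0.39  2.04  0.05  1.18  1.39] pos [ 0.4921 -0.1976  0.2216] y [ 0.283 -0.114 -0.952] z [-0.376 -0.927 -0.001] F [ 0.8 -0.6 -1.9] op 0.0381
([0.0158, -0.0716, -0.112], [-3.2, -10.1, 0.2])
```

View pics/s10.png

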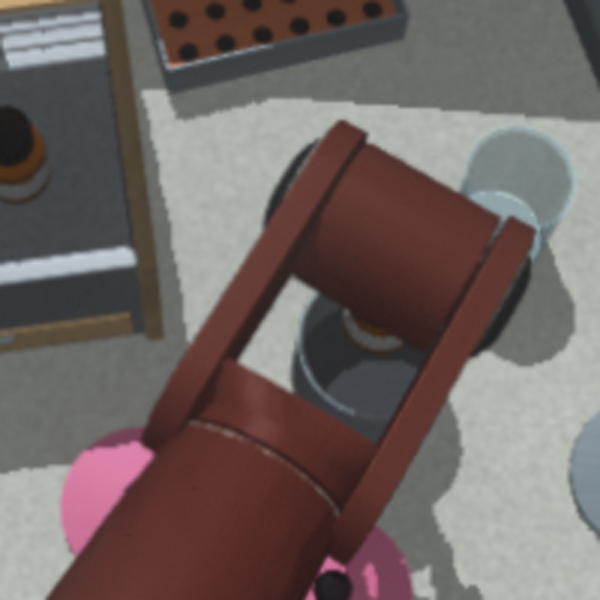

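View pics/t10.png

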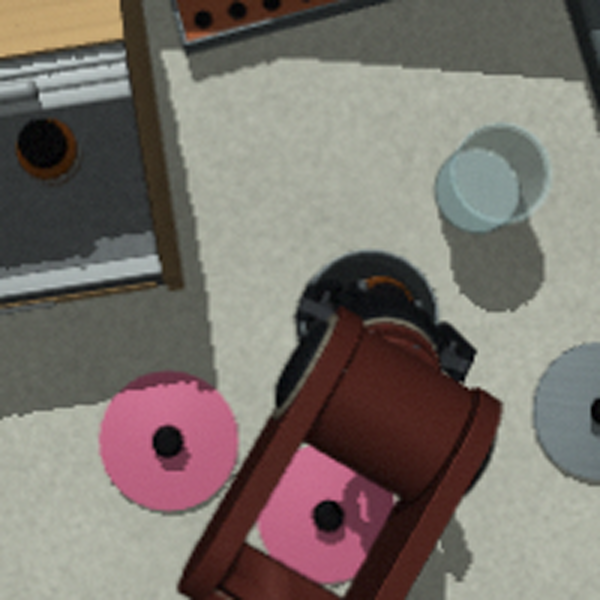

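Run:
```python
from mv import *
O=ori(SW,18,'lat',-1)
for x,z in ((-.21,.28),(-.0566,.28)):
  P=store([x,.02,z]);print(np.round(P,3),delta(P,O))
```

```text
[0.441 0.146 0.28 ] ([0.1552, -0.1064, -0.2997], [-9.4, -28.0, -0.5])
[0.593 0.166 0.28 ] ([0.0286, -0.0639, -0.3753], [-9.4, -28.0, -0.5])
```

>>> arm_command(
  steps=[
    [[-0.01,-0.045,0],[0,0,0],0],
    [[0.02,-0.08,-0.03],[-1.2,-3.5,0],0],
    [[0.055,-0.09,-0.075],[-2.8,-8.4,-0.1],0],
    [[0.085,-0.096,-0.12],[-4.2,-12.6,-0.2],0],
    [[0.105,-0.1,-0.165],[-5.6,-16.8,-0.3],0],
  ],
)

```text
t: 15.5
tool_pos: [0.436, -0.0132, 0.2899]
tool_rot: [0.411, 2.067, -2.094]
contact_force: [1.5, 0.1, -2.1]
opening: 0.0379
```

Run:
```python
from mv import *
st()
O=ori(SW,18,'lat',-1)
for x,z in ((-.21,.28),(-.0566,.28)):
  P=store([x,.02,z]);print(np.round(P,3),delta(P,O))
```

```text
t 15.5 q [-0.23 -0.7   2.13  0.05  1.4   1.41] pos [ 0.436  -0.0132  0.2899] y [ 0.311 -0.025 -0.95 ] z [-0.075 -0.997  0.001] F [ 1.5  0.1 -2.1] op 0.0379
[0.441 0.146 0.28 ] ([0.0099, 0.007, -0.1592], [-3.7, -11.2, -0.2])
[0.593 0.166 0.28 ] ([-0.1328, 0.0538, -0.1904], [-3.7, -11.2, -0.2])
```

>>> arm_command(
  steps=[
    [[0.003,0.003,-0.04],[-1,-3,0],0],
    [[0.006,0.005,-0.08],[-2,-6,0],0],
    [[0.01,0.007,-0.12],[-3,-9,-0.2],0],
    [[0.01,0.007,-0.15],[-3.7,-11.2,-0.2],0],
    [[0.01,0.007,-0.159],[-3.7,-11.2,-0.2],0],
  ],
)

```text
t: 16.0
tool_pos: [0.4393, 0.1481, 0.2779]
tool_rot: [0.177, 2.017, -1.975]
contact_force: [0.2, 1.0, -2.2]
opening: 0.0383
```

Run:
```python
from mv import *
st()
O=ori(SW,18,'lat',-1)
for x,z in ((-.21,.28),(-.0566,.28),(-.0566,.1425)):
  P=store([x,.02,z]);print(np.round(P,3),delta(P,O))
p=ctrl.get_image("side");save(p,"s11.png",(70,250,60,260),3.5)
p2=ctrl.get_image("top");save(p2,"t11.png",(70,250,85,285),3.5)
```

```text
t 16.0 q [ 0.17 -0.61  2.09 -0.01  1.35  1.61] pos [0.4393 0.1481 0.2779] y [ 0.302  0.041 -0.953] z [ 0.134 -0.991 -0.   ] F [ 0.2  1.  -2.2] op 0.0383
[0.441 0.146 0.28 ] ([-0.0017, -0.0017, 0.0022], [0.1, 0.3, 0.3])
[0.593 0.166 0.28 ] ([-0.1479, 0.0451, 0.0029], [0.1, 0.3, 0.3])
[0.593 0.166 0.142] ([-0.106, 0.176, 0.0029], [0.1, 0.3, 0.3])
```

View pics/s11.png

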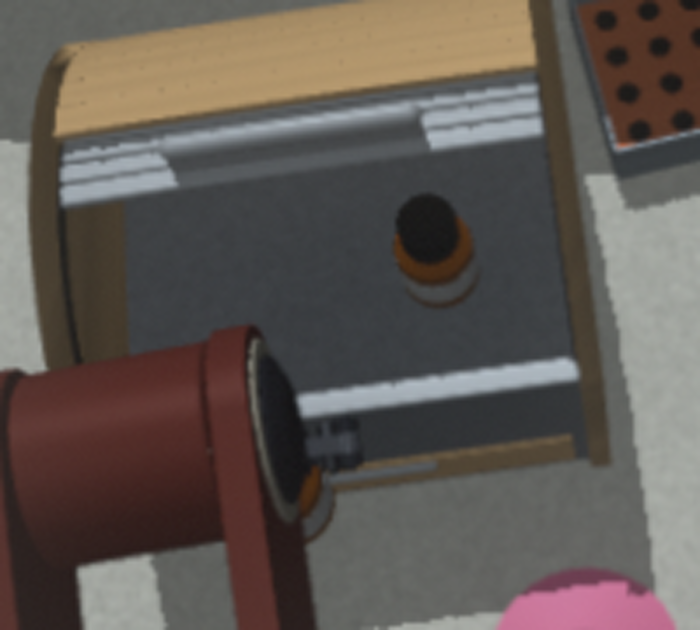

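View pics/t11.png

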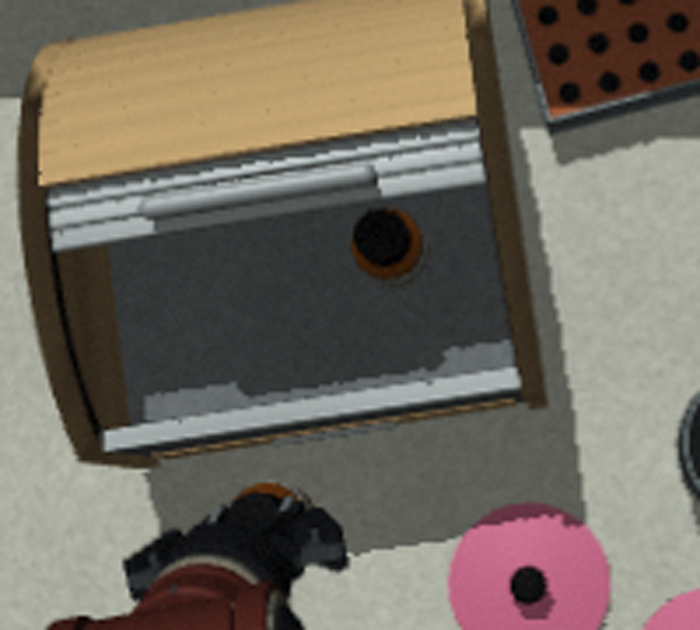

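>>> arm_command(
  steps=[
    [[-0.03,0.009,0.001],[0,0,0],0],
    [[-0.067,0.0205,0.002],[0,0,0.2],0],
    [[-0.105,0.032,0.003],[0,0.3,0.3],0],
    [[-0.14,0.0425,0.003],[0,0.3,0.3],0],
    [[-0.148,0.045,0.003],[0,0.3,0.3],0],
  ],
)

```text
t: 16.6
tool_pos: [0.5959, 0.1619, 0.2795]
tool_rot: [0.192, 2.018, -1.979]
contact_force: [-0.2, 0.2, -1.3]
opening: 0.038
```

Run:
```python
from mv import *
st()
O=ori(SW,18,'lat',-1)
for x,z in ((-.0566,.28),(-.0566,.160),(-.0566,.1425)):
  P=store([x,.02,z]);print(np.round(P,3),delta(P,O))
p=ctrl.get_image("side");save(p,"s12.png",(70,250,60,260),3.5)
p2=ctrl.get_image("top");save(p2,"t12.png",(70,250,85,285),3.5)
```

```text
t 16.6 q [ 0.15 -0.19  1.79 -0.01  1.23  1.6 ] pos [0.5959 0.1619 0.2795] y [ 0.306  0.038 -0.951] z [ 0.124 -0.992  0.   ] F [-0.2  0.2 -1.3] op 0.038
[0.593 0.166 0.28 ] ([0.0022, -0.0013, -0.0044], [-0.1, -0.3, 0.0])
[0.593 0.166 0.16 ] ([0.0392, 0.1128, -0.0044], [-0.1, -0.3, 0.0])
[0.593 0.166 0.142] ([0.0446, 0.1295, -0.0044], [-0.1, -0.3, 0.0])
```

View pics/s12.png

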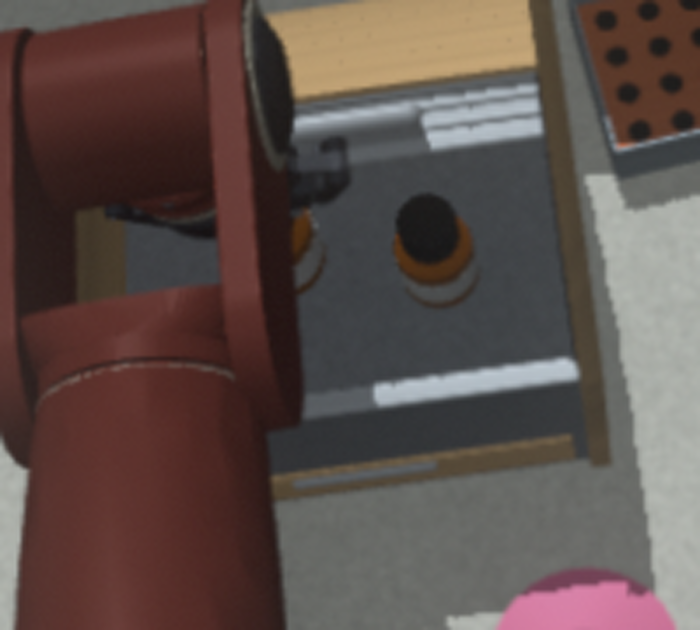

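View pics/t12.png

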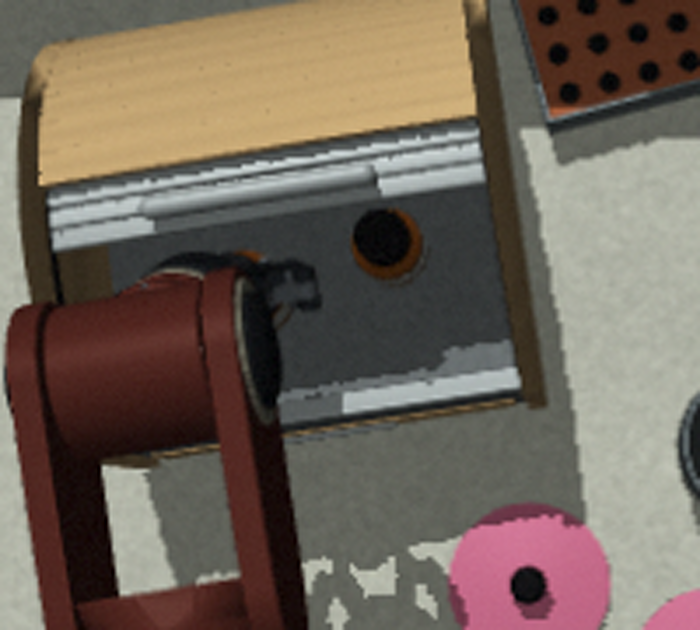

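>>> arm_command(
  steps=[
    [[0.012,0.028,-0.004],[0,-0.3,0],0],
    [[0.023,0.062,-0.0044],[0,-0.3,0],0],
    [[0.032,0.09,-0.0044],[0,-0.3,0],0],
    [[0.039,0.113,-0.0044],[0,-0.3,0],0],
    [[0.039,0.113,-0.0044],[0,-0.3,0],0],
  ],
)

```text
t: 17.2
tool_pos: [0.5869, 0.1651, 0.1549]
tool_rot: [0.176, 2.02, -1.984]
contact_force: [-0.5, -0.6, -2.3]
opening: 0.038
```

Run:
```python
from mv import *
st()
O=ori(SW,18,'lat',-1)
P=store([-.0566,.02,.1405]);print(np.round(P,3),delta(P,O))
o=ctrl.get_obs();print(R.from_euler('z',-SW).apply(o["tool_pos"]-[SX,SY,0]))
```

```text
t 17.2 q [ 0.16 -0.11  1.92 -0.01  1.02  1.6 ] pos [0.5869 0.1651 0.1549] y [ 0.296  0.037 -0.954] z [ 0.129 -0.992  0.002] F [-0.5 -0.6 -2.3] op 0.038
[0.593 0.166 0.14 ] ([-0.0014, 0.0155, -0.0001], [-0.1, -0.0, 0.6])
[-0.06260963  0.01992296  0.15489242]
```

>>> arm_command(
  steps=[
    [[0,0.006,0],[0,0,0.3],0],
    [[0,0.011,0],[0,0,0.5],0],
    [[-0.001,0.0145,0],[0,0,0.5],0],
    [[-0.001,0.0155,0],[0,0,0.5],0],
  ],
)

```text
t: 17.6
tool_pos: [0.5931, 0.1657, 0.1412]
tool_rot: [0.186, 2.015, -1.978]
contact_force: [-0.2, 0.6, -1.2]
opening: 0.0377
```

Run:
```python
from mv import *
st()
p=ctrl.get_image("side");save(p,"s13.png",(70,250,60,260),3.5)
```

```text
t 17.6 q [ 0.16 -0.09  1.93 -0.01  0.99  1.6 ] pos [0.5931 0.1657 0.1412] y [ 0.306  0.038 -0.951] z [ 0.128 -0.992  0.002] F [-0.2  0.6 -1.2] op 0.0377
```

View pics/s13.png

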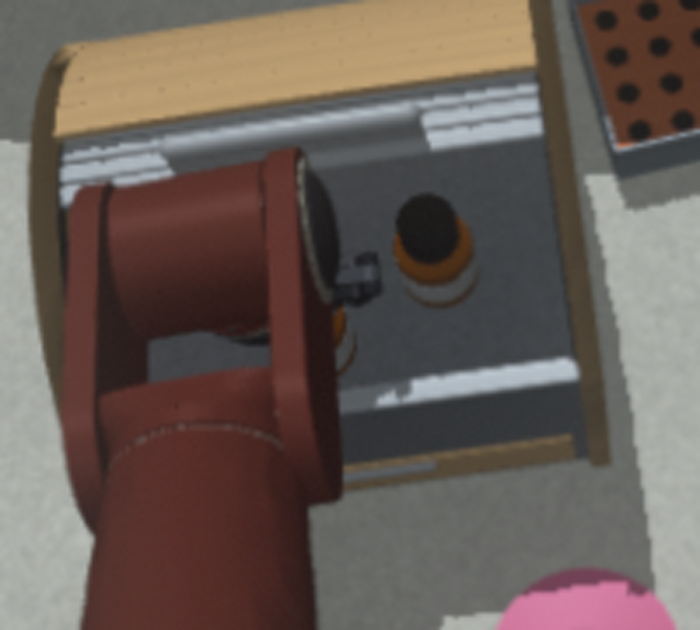

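>>> arm_command(
  steps=[
    [[0.0005,0.0015,0],[0,0,0],0],
    [[0.001,0.003,0],[0,0,0],0],
    [[0.001,0.003,0],[0,0,0],0],
  ],
)

```text
t: 17.95
tool_pos: [0.5944, 0.166, 0.1411]
tool_rot: [0.189, 2.013, -1.976]
contact_force: [-4.4, -1.3, 8.0]
opening: 0.0382
```

Run:
```python
from mv import *
st()
```

```text
t 17.95 q [ 0.16 -0.08  1.93 -0.01  0.98  1.6 ] pos [0.5944 0.166  0.1411] y [ 0.309  0.038 -0.95 ] z [ 0.129 -0.992  0.002] F [-4.4 -1.3  8. ] op 0.0382
```

>>> arm_command(
  steps=[
    [[0,-0.001,0],[0,0,0],0.4],
    [[0,-0.0015,0],[0,0,0],0.65],
    [[0,-0.0015,0],[0,0,0],0.65],
    [[0,-0.0015,0],[0,0,0],0.65],
    [[0,-0.006,0],[0,0,0],0.65],
  ],
)

```text
t: 18.45
tool_pos: [0.5921, 0.1657, 0.146]
tool_rot: [0.188, 2.014, -1.977]
contact_force: [-0.9, 1.0, -0.9]
opening: 0.0556
```

>>> arm_command(
  steps=[
    [[0,-0.01,0],[0,0,0],0.65],
    [[0,-0.03,0],[0,0,0],0.65],
    [[0,-0.06,0],[0,0,0],0.65],
    [[0,-0.1,0],[0,0,0],0.65],
    [[0,-0.14,0],[0,0,0],0.65],
  ],
)

```text
t: 18.95
tool_pos: [0.5481, 0.1602, 0.2807]
tool_rot: [0.187, 2.014, -1.977]
contact_force: [0.1, 0.2, 0.1]
opening: 0.0553
```

Run:
```python
from mv import *
st()
p=ctrl.get_image("side");save(p,"s14.png",(70,250,60,260),3.5)
p2=ctrl.get_image("top");save(p2,"t14.png",(70,250,85,285),3.5)
import pickle;pickle.dump((p,p2),open("p14.pkl","wb"))
O=ori(SW,0,'rad')
P=pullp(.82)-[0,0,-.1];print(P,delta(P,O))
```

```text
t 18.95 q [ 0.16 -0.31  1.88 -0.01  1.25  1.6 ] pos [0.5481 0.1602 0.2807] y [ 0.307  0.038 -0.951] z [ 0.129 -0.992  0.002] F [0.1 0.2 0.1] op 0.0553
[0.6586667  0.15432173 0.35587669] ([-0.1219, -0.0294, 0.0205], [-14.9, -89.1, -14.7])
```

View pics/s14.png

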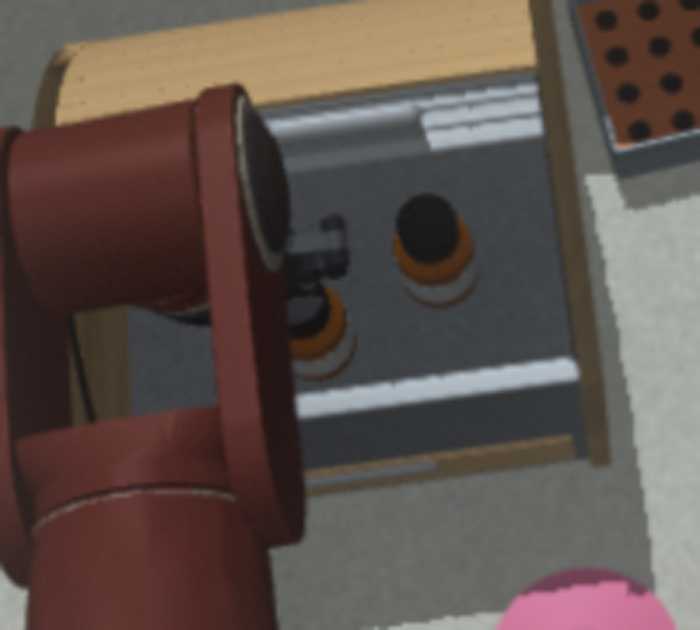

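View pics/t14.png

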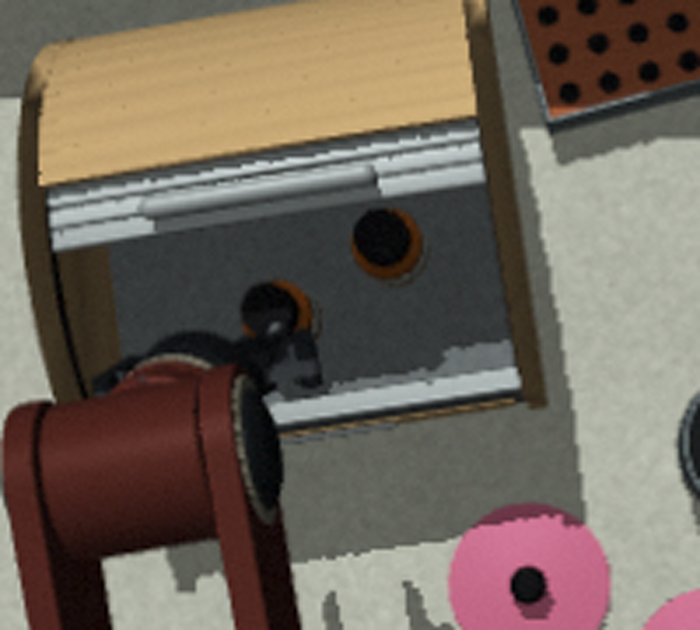

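Run:
```python
from mv import *
import pickle
p,p2=pickle.load(open("p14.pkl","rb"))
P=atz(p2,[157.7,161.8],.16);print(P,R.from_euler('z',-SW).apply(P-[SX,SY,0]))
P=atz(p,[159,147.5],.16);print(P,R.from_euler('z',-SW).apply(P-[SX,SY,0]))
```

```text
[0.5911616  0.16293008 0.16      ] [-0.05869817  0.01726693  0.16      ]
[0.57631124 0.15594705 0.16      ] [-0.07432697  0.01226326  0.16      ]
```

>>> arm_command(
  steps=[
    [[0.0,-0.04,0],[-1.4,-8.2,-1.4],0.6],
    [[-0.01,-0.08,0.0],[-2.8,-16.4,-2.8],0.55],
    [[-0.06,-0.07,0.01],[-15,-89,-15],0.5],
    [[-0.1,-0.05,0.02],[-15,-89,-15],0.5],
    [[-0.122,-0.035,0.0205],[-15,-89,-15],0.5],
  ],
  force=40,
)

```text
t: 19.55
tool_pos: [0.6595, 0.153, 0.3622]
tool_rot: [-0.594, 1.653, -1.633]
contact_force: [0.3, -0.9, -0.3]
opening: 0.0428
```

Run:
```python
from mv import *
st()
O=ori(SW,0,'rad')
P=pullp(.82)+[0,0,.1];print(P,delta(P,O))
```

```text
t 19.55 q [0.09 0.01 1.45 0.07 1.51 0.79] pos [0.6595 0.153  0.3622] y [ 0.164  0.089 -0.982] z [ 0.759 -0.647  0.069] F [ 0.3 -0.9 -0.3] op 0.0428
[0.6586667  0.15432173 0.35587669] ([0.0006, 0.0062, -0.002], [-7.9, -47.4, -7.8])
```

>>> arm_command(
  steps=[
    [[0,0.006,-0.002],[-8,-47.4,-8],0.5],
    [[0,0.006,-0.002],[-8,-47.4,-8],0.5],
    [[0,0.006,-0.002],[-8,-47.4,-8],0.5],
    [[0,0.006,-0.002],[-8,-47.4,-8],0.5],
    [[0,0.006,-0.002],[-8,-47.4,-8],0.5],
  ],
)

```text
t: 20.05
tool_pos: [0.659, 0.1546, 0.3561]
tool_rot: [-1.206, 1.183, -1.179]
contact_force: [0.1, 0.5, -0.5]
opening: 0.0425
```

Run:
```python
from mv import *
st()
O=ori(SW,0,'rad')
P=pullp(.82);print(P,delta(P+[0,0,.03],O),delta(P-[0,0,.0165],O))
```

```text
t 20.05 q [0.12 0.12 1.33 0.01 1.67 0.08] pos [0.659  0.1546 0.3561] y [ 0.011  0.015 -1.   ] z [0.999 0.034 0.012] F [ 0.1  0.5 -0.5] op 0.0425
[0.6586667  0.15432173 0.25587669] ([0.0013, 0.0702, -0.0012], [-0.7, -5.5, -0.8]) ([0.0019, 0.1167, -0.0017], [-0.7, -5.5, -0.8])
```

>>> arm_command(
  steps=[
    [[0,0.04,-0.001],[-0.7,-5.5,-0.8],0.45],
    [[0.001,0.075,-0.001],[-0.7,-5.5,-0.8],0.45],
    [[0.002,0.1,-0.0017],[-0.7,-5.5,-0.8],0.45],
    [[0.002,0.1145,-0.0017],[-0.7,-5.5,-0.8],0.45],
    [[0.002,0.1165,-0.0017],[-0.7,-5.5,-0.8],0.45],
  ],
)

```text
t: 20.55
tool_pos: [0.6576, 0.1541, 0.2369]
tool_rot: [-1.271, 1.116, -1.111]
contact_force: [0.3, -0.1, 0.1]
opening: 0.0386
```

>>> arm_command(
  steps=[
    [[0,0,0],[0,0,0],0],
    [[0,0,0],[0,0,0],0],
    [[0,0,0],[0,0,0],0],
    [[0,0,0],[0,0,0],0],
  ],
)

```text
t: 20.95
tool_pos: [0.6577, 0.1541, 0.2386]
tool_rot: [-1.27, 1.115, -1.112]
contact_force: [-3.8, -1.1, 2.4]
opening: 0.0141
```

Run:
```python
from mv import *
st()
o=ctrl.get_obs();M=R.from_rotvec(o["tool_rot"])
for q in (.80,.82):
  s=M.inv().apply(o["tool_pos"]-pullp(q));print(q,s)
arc([.77,.71,.65,.59,.53],[2,4,7,9,12],0,s[1])
```

```text
t 20.95 q [ 0.12  0.17  1.48 -0.    1.5  -0.01] pos [0.6577 0.1541 0.2386] y [-0.003 -0.001 -1.   ] z [ 0.992  0.13  -0.003] F [-3.8 -1.1  2.4] op 0.0141
0.8 [8.26354094e-05 1.74034466e-02 3.20327631e-03]
0.82 [ 8.13407546e-05  1.73148312e-02 -9.15701700e-04]
0.77 2 ([-0.0001, -0.0001, -0.0087], [2.2, 0.0, 0.0])
0.71 4 ([-0.0001, 0.0005, -0.0205], [4.2, 0.0, 0.0])
0.65 7 ([-0.0001, 0.0017, -0.0318], [7.2, 0.0, 0.0])
0.59 9 ([-0.0001, 0.0037, -0.0434], [9.2, 0.0, 0.0])
0.53 12 ([-0.0001, 0.0064, -0.0546], [12.2, 0.0, 0.0])
```

>>> arm_command(
  steps=[
    [[0,0,-0.0087],[2.2,0,0],0],
    [[0,0.0005,-0.0205],[4.2,0,0],0],
    [[0,0.0017,-0.032],[7.2,0,0],0],
    [[0,0.0037,-0.0434],[9.2,0,0],0],
    [[0,0.0064,-0.0546],[12.2,0,0],0],
  ],
)

```text
t: 21.45
tool_pos: [0.606, 0.1473, 0.2335]
tool_rot: [-1.095, 0.961, -1.2]
contact_force: [9.0, 1.4, -4.5]
opening: 0.0144
```

Run:
```python
from mv import *
st()
arc([.47,.41,.35,.29,.23],[14,17,19,22,24],0,.0173)
```

```text
t 21.45 q [ 0.12 -0.09  1.76  0.    1.25 -0.01] pos [0.606  0.1473 0.2335] y [ 0.216  0.028 -0.976] z [0.968 0.126 0.218] F [ 9.   1.4 -4.5] op 0.0144
0.47 14 ([-0.0001, 0.0013, -0.0143], [1.4, 0.0, -0.0])
0.41 17 ([-0.0001, 0.0028, -0.0257], [4.4, 0.0, -0.0])
0.35 19 ([-0.0001, 0.0051, -0.0372], [6.4, 0.0, -0.0])
0.29 22 ([-0.0001, 0.0079, -0.0483], [9.4, 0.0, -0.0])
0.23 24 ([-0.0001, 0.0116, -0.0595], [11.4, 0.0, -0.0])
```

>>> arm_command(
  steps=[
    [[0,0.0013,-0.0143],[1.4,0,0],0],
    [[0,0.0028,-0.0257],[4.4,0,0],0],
    [[0,0.005,-0.0372],[6.4,0,0],0],
    [[0,0.008,-0.0483],[9.4,0,0],0],
    [[0,0.0116,-0.0595],[11.4,0,0],0],
  ],
)

```text
t: 21.95
tool_pos: [0.5534, 0.1404, 0.2123]
tool_rot: [-0.927, 0.814, -1.271]
contact_force: [8.1, 2.0, -2.2]
opening: 0.0143
```

Run:
```python
from mv import *
st()
arc([.17,.11,.06,.02,-.015],[26,28,30,31,32],0,.0173)
```

```text
t 21.95 q [ 0.12 -0.34  2.04  0.01  1.01 -0.02] pos [0.5534 0.1404 0.2123] y [ 0.414  0.054 -0.909] z [0.901 0.117 0.418] F [ 8.1  2.  -2.2] op 0.0143
0.17 26 ([-0.0002, 0.0036, -0.0152], [1.3, -0.0, -0.0])
0.11 28 ([-0.0002, 0.0062, -0.0266], [3.3, -0.0, -0.0])
0.06 30 ([-0.0002, 0.0089, -0.036], [5.3, -0.0, -0.0])
0.02 31 ([-0.0002, 0.0114, -0.0435], [6.3, -0.0, -0.0])
-0.015 32 ([-0.0002, 0.0139, -0.05], [7.3, -0.0, -0.0])
```

>>> arm_command(
  steps=[
    [[0,0.0036,-0.0152],[1.3,0,0],0],
    [[0,0.006,-0.0266],[3.3,0,0],0],
    [[0,0.009,-0.036],[5.3,0,0],0],
    [[0,0.0114,-0.0435],[6.3,0,0],0],
    [[0,0.0135,-0.049],[7.3,0,0],0],
  ],
)

```text
t: 22.45
tool_pos: [0.5171, 0.1356, 0.184]
tool_rot: [-0.817, 0.717, -1.31]
contact_force: [-0.3, 0.6, 8.2]
opening: 0.0148
```

Run:
```python
from mv import *
st()
o=ctrl.get_obs();M=R.from_rotvec(o["tool_rot"])
for q in (-.01,0,.02,.04):
  s=M.inv().apply(o["tool_pos"]-pullp(q));print(q,s)
```

```text
t 22.45 q [ 0.11 -0.51  2.24  0.01  0.84 -0.02] pos [0.5171 0.1356 0.184 ] y [ 0.534  0.07  -0.843] z [0.836 0.109 0.539] F [-0.3  0.6  8.2] op 0.0148
-0.01 [0.00021719 0.0148227  0.00416572]
0 [0.00021731 0.01527555 0.00215612]
0.02 [ 0.00021757  0.01612084 -0.00187616]
0.04 [ 0.00021782  0.01688533 -0.00592455]
```

>>> arm_command(
  steps=[
    [[0,0.0005,-0.002],[0,0,0],0],
    [[0,0.001,-0.004],[0,0,0],0],
    [[0,0.001,-0.005],[0,0,0],0],
    [[0,0.001,-0.005],[0,0,0],0],
  ],
)

```text
t: 22.85
tool_pos: [0.5151, 0.1354, 0.1818]
tool_rot: [-0.812, 0.714, -1.312]
contact_force: [11.2, 3.5, -4.3]
opening: 0.0142
```

Run:
```python
from mv import *
st()
o=ctrl.get_obs();M=R.from_rotvec(o["tool_rot"])
for q in (-.01,0,.02):
  s=M.inv().apply(o["tool_pos"]-pullp(q));print(q,s)
p=ctrl.get_image("side");save(p,"s15.png",(70,220,60,240),4)
```

```text
t 22.85 q [ 0.11 -0.52  2.25  0.01  0.84 -0.02] pos [0.5151 0.1354 0.1818] y [ 0.539  0.07  -0.84 ] z [0.833 0.108 0.543] F [11.2  3.5 -4.3] op 0.0142
-0.01 [0.00023669 0.01559738 0.00118668]
0 [ 0.00023765  0.01603891 -0.00082543]
0.02 [ 0.00023956  0.01686151 -0.00486241]
```

View pics/s15.png

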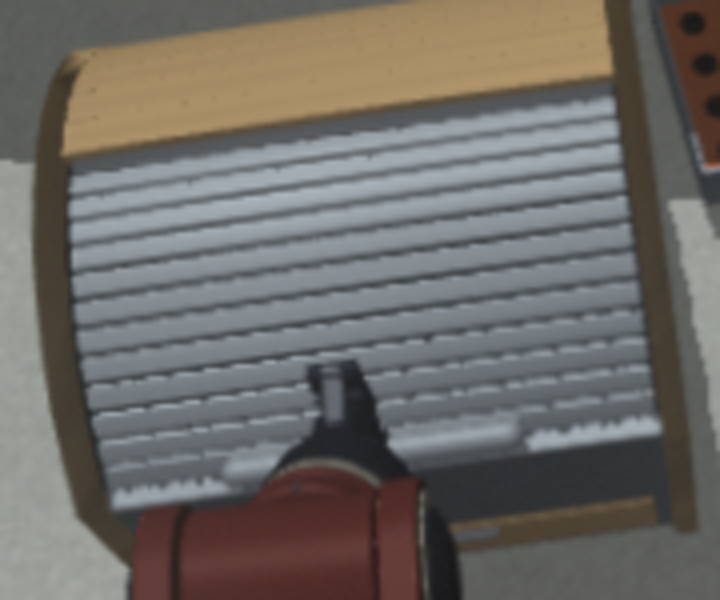

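>>> arm_command(
  steps=[
    [[0,0.001,-0.004],[0,0,0],0],
    [[0,0.002,-0.007],[0,0,0],0],
    [[0,0.002,-0.007],[0,0,0],0],
  ],
)

```text
t: 23.2
tool_pos: [0.5152, 0.1354, 0.1818]
tool_rot: [-0.798, 0.703, -1.316]
contact_force: [22.5, 4.7, -3.1]
opening: 0.0146
```

Run:
```python
from mv import *
st()
o=ctrl.get_obs();M=R.from_rotvec(o["tool_rot"])
for q in (-.02,-.01,0):
  s=M.inv().apply(o["tool_pos"]-pullp(q));print(q,s)
```

```text
t 23.2 q [ 0.11 -0.53  2.26  0.01  0.82 -0.02] pos [0.5152 0.1354 0.1818] y [ 0.552  0.073 -0.831] z [0.824 0.106 0.557] F [22.5  4.7 -3.1] op 0.0146
-0.02 [0.00024133 0.01516806 0.00307055]
-0.01 [0.00024403 0.01559698 0.00105571]
0 [ 0.00024673  0.01600573 -0.00096332]
```

>>> arm_command(
  steps=[
    [[0,0,0.0],[0,0,0],0],
    [[0,0,0],[0,0,0],0.45],
    [[0,0,0],[0,0,0],0.45],
    [[0,0,0],[0,0,0],0.45],
    [[0,-0.01,0],[0,0,0],0.45],
  ],
)

```text
t: 23.7
tool_pos: [0.5088, 0.1345, 0.1886]
tool_rot: [-0.801, 0.706, -1.315]
contact_force: [-0.7, -0.4, -1.0]
opening: 0.0384
```

>>> arm_command(
  steps=[
    [[0,-0.02,0],[0,0,0],0.45],
    [[0,-0.05,0],[0,0,0],0.45],
    [[0,-0.08,0],[0,0,0],0.45],
    [[0,-0.1,0],[-5,0,0],0.45],
    [[0.05,-0.12,0],[-10,0,0],0.45],
  ],
)

```text
t: 24.2
tool_pos: [0.4477, 0.0846, 0.2897]
tool_rot: [-0.944, 0.822, -1.254]
contact_force: [1.2, -0.8, 0.4]
opening: 0.0386
```

>>> arm_command(
  steps=[
    [[0.05,-0.02,0],[-8,0,0],0.45],
    [[0.1,-0.02,0],[-12,0,0],0.45],
    [[0.15,-0.02,0],[-12,0,0],0.45],
    [[0.2,-0.02,0],[-12,0,0],0.45],
    [[0.24,-0.02,0],[-12,0,0],0.45],
  ],
)

```text
t: 24.7
tool_pos: [0.4732, -0.1568, 0.3084]
tool_rot: [-1.11, 0.967, -1.185]
contact_force: [0.8, 0.2, 0.4]
opening: 0.0385
```

Run:
```python
from mv import *
st()
p=ctrl.get_image("side");save(p,"s16.png",None,1.5);save(p,"s16c.png",(55,230,60,245),4)
p2=ctrl.get_image("top");save(p2,"t16.png",None,1.5);save(p2,"t16c.png",(55,215,85,250),4)
```

```text
t 24.7 q [-0.54 -0.42  1.91  0.13  1.49 -0.68] pos [ 0.4732 -0.1568  0.3084] y [ 0.201  0.03  -0.979] z [0.97  0.136 0.203] F [0.8 0.2 0.4] op 0.0385
```

View pics/s16.png

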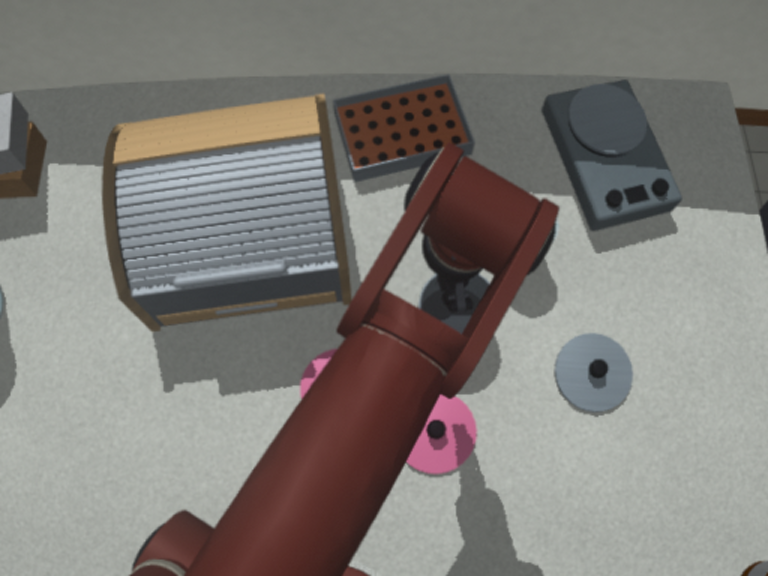

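View pics/t16.png

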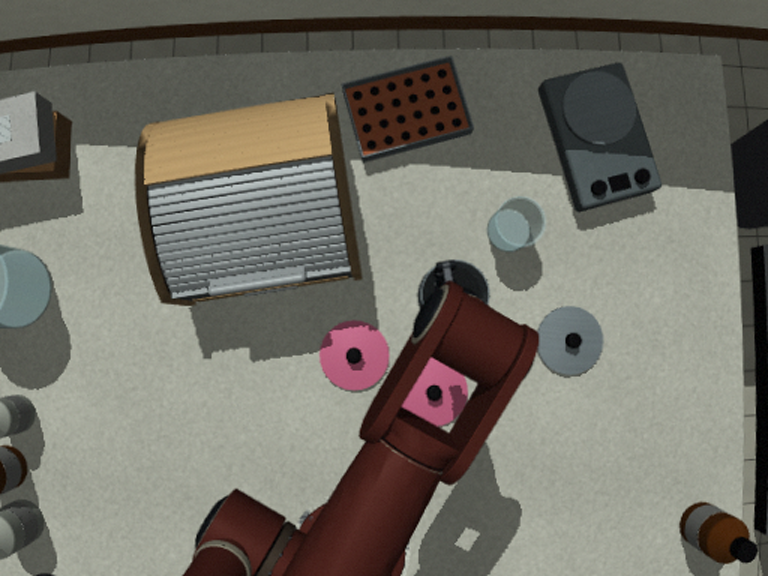

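View pics/t16c.png

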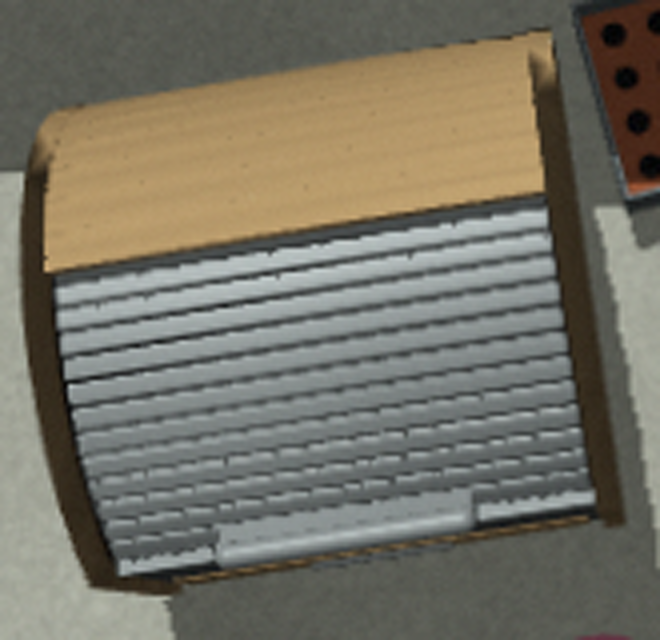

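Run:
```python
from mv import *
st();print(ctrl.finish_job())
```

```text
t 24.8 q [-0.55 -0.42  1.91  0.13  1.49 -0.68] pos [ 0.4731 -0.1583  0.3076] y [ 0.199  0.029 -0.98 ] z [0.971 0.132 0.201] F [-0.6 -0.3  0.1] op 0.0385
the job is handed in; nothing more can be done
None
```

The sample bottle is in the store with the shutter shut, and the job was handed in at 24.8 s of the 72 s allowed. I did it in the order asked:
1. I rolled the shutter open to its stop.
2. I lifted the steel lid off by its knob and set it flat on the open bench at about (0.40, -0.43).
3. I took the bottle out upright by its cap.
4. I stood it in the store beside the stored bottle.
5. I rolled the shutter shut.

**Shutter:** it stopped moving at q ≈ 0 with about 22 N on the pull. The last picture shows it in the same place as at the start, when it also read as shut.

**Lid and bench:** the last picture shows the lid lying flat, knob up. The beaker and both pink look-alikes are where they were. The canister was partly hidden by the arm in that picture, but what shows of it is in its old place.

**Bottle:** before I closed the shutter it was standing, with its centre at about x = -59, y = 17 mm in the store's frame. That is about 95 mm from the stored bottle and inside the clear range. The side camera put it at x = -74 instead, because the arm partly hid the cap in that picture; -74 is still within the -85 to 60 mm range. The shutter hides both bottles now, so I could not check them again afterwards. The stored bottle had not moved in the last picture before closing.

**Forces:** the highest force I read was about 42 N, a wrist reading taken while pulling the shutter against its open stop, with only the fingers touching. That is well under the 120 N wrist limit. At hand-in the hand was clear of everything, with no force on it.

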